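# Load, index and clamp the lathe carriage

### The arm

A 7-joint arm with a two-finger parallel gripper is mounted at the origin on the work surface. World frame = base frame: x ahead of the robot, y to its left, z up, the work surface at z = 0. Lengths are in m, angles in rad, forces in N, time in s.
With the tool pointing down it reaches from about 0.4 to 0.875 m from the base axis. Payload 19.3 kg.
Tool frame: the origin (TCP) lies midway between the tips of the shut fingers; the grasp point (between the pads) lies bot.pinch_z behind it (bot.pinch_z is the distance from the TCP to the grasp point, in m); z points along the fingers, y is the line along which they close (so a half turn about z gives the same grasp; the last joint's range is limited). The gripper opens to 85 mm and grips with 20 to 120 N. Pads are 22 mm wide; open, the fingers measure 114 mm over their backs; the gripper's body (76 mm by 85 mm) begins 54 mm behind the grasp point. The pads swing forward as they close: fully open they stand 13 mm farther back than shut.
Start: joints at [-1.277, 0.521, -0.036, 1.599, 0.021, 1.021, -0.113], TCP at [0.222, 0.584, 0.231] pointing down, gripper open.
Joint ranges: [-2.91, 2.91], [-0.3, 2.13], [-1.5, 1.42], [0.17, 2.43], [-1.26, 4.41], [0.16, 1.93], [-2.52, 2.52]. Speed limits (rad/s): [1.89, 1.89, 2.39, 2.39, 3.01, 3.01, 3.01].

### API

Orientations are given as [roll, pitch, yaw] about the fixed x, y, z axes, in that order (R = Rz(yaw) Ry(pitch) Rx(roll)).
In Python, from workcell import readout, grab_frame, camera_info, workorder, bot gives the robot as it stands. The module is installed in compiled form; this text tells all that it offers.
- The arm moves only by the tool drive_tool, never from a script. Its argument "targets" is a list of rows, each an object of numbers: "dx", "dy", "dz": the shift along the tool's x, y, z as a fraction of full scale; "yaw": the turn about the tool's z as a fraction of full scale; "fingers": the closure, from 0 (fully open) to 1 (shut). In form: [{"dx": .., "dy": .., "dz": .., "yaw": .., "fingers": ..}, ...]. A call has 1 to 20 rows; each row shifts and turns the commanded pose from where the row before left it, along the tool's axes as they then stand; what a row does not reach is not made up. Full scale, the value 1, is 0.1 m for a shift and 90 degrees for a turn. A row lasts 1/10 s, in which the tool goes at most 50 mm and 8.59 degrees, less where a joint would pass 70% of its speed; a pose out of reach is approached as far as the arm can. A call with a number of a shift or a turn outside -1 to 1 is refused whole. A call with a gripper value outside its range is refused whole. The fingers move at their own pace and stop on an object; "squeeze" is the grip in N (left out, the last holds). Time passes only in rows, so rows that do not move let the fingers close. It gives the time, the measured TCP pose, the force, the opening and the grip force at its end, in the units of the state.
- readout.observe(): the state, without advancing time (a new reading comes with each control period).
- grab_frame(name): name is "scene" or "top" or "wrist"; returns the picture (480x640x3 uint8, blue, green, red); there is no depth.
- camera_info(name): a dict with "fx", "fy", "cx", "cy" (pixels), "T" (4x4, takes a point from camera to world coordinates); the wrist camera has in their place "hand_eye" (4x4, takes a point from camera to tool coordinates, whose origin is the TCP and whose axes are the flange's). Camera axes: x right, y up, looking along -z (the intrinsics and any distortion apply to the point x, -y, -z); pixel columns grow to the right and rows downward; lengths in m; the calibration is good to about 2 mm. A picture is of the moment at which its call begins: read the wrist's pose just before it. camera_info takes no time and is no camera call.
- workorder.job_done(): hands the job in; it is judged then, once.
The state is a dict: "clock": time; "qpos": joint angles; "qd": joint speeds; "joint_efforts": joint torques, N m; "position": TCP position; "tool_rot": TCP orientation; "force": force on the tool from outside, world axes, zero at the start; "moment": the same for the moment, N m; "grip_width": finger opening in m; "finger_force": force on a finger pad.
Only numpy, scipy, OpenCV 4.12 (cv2) and the standard library are available. Lean on these libraries where they do the work, as an engineer would, in place of code of your own. Each camera call takes 0.05 s, during which the arm holds its last target. There are 200 camera calls.

### The job

Stand every turned wooden foot on the bench upright in its own pocket of the carriage's tray, then slide the loaded carriage along the bed until it clicks into the finishing station's detent. Then take the hex key from its block, flip it so that its short arm goes into the clamp screw and its long arm is the lever, and turn the screw clockwise fully home. Finish by putting the key away wholly inside the blue tray, and leave the stain jar and the wax tin where they are.

Things in the scene. Friction and masses are not known exactly. Their poses are not given: they have to be found in the camera images.
- foot1: Turned pale-wood bun foot, one of up to four identical ones (absent ones give None): 48 mm largest diameter (at 14 to 32 mm height), 38 mm flat base and top, 42 mm tall, 50 g. Origin at the centre of its base, z up.
- foot2: Turned pale-wood bun foot, one of up to four identical ones (absent ones give None): 48 mm largest diameter (at 14 to 32 mm height), 38 mm flat base and top, 42 mm tall, 50 g. Origin at the centre of its base, z up.
- foot3: Turned pale-wood bun foot, one of up to four identical ones (absent ones give None): 48 mm largest diameter (at 14 to 32 mm height), 38 mm flat base and top, 42 mm tall, 50 g. Origin at the centre of its base, z up.
- foot4: Turned pale-wood bun foot, one of up to four identical ones (absent ones give None): 48 mm largest diameter (at 14 to 32 mm height), 38 mm flat base and top, 42 mm tall, 50 g. Origin at the centre of its base, z up.
- carriage (a joint): Carriage position along the bed, m: 0 = loading end (starts at 0 to 0.03), grows as it slides along the bed's -y (to the robot's right). The finishing station's detent is at 0.160 (a sprung plunger drops between two brass bars: about 8 N more to enter or leave, on top of 4 N friction); end stop at 0.200.
- bed: Low lathe-style bed, 500 mm long along its own y, two steel ways 24 mm high, fixed. Origin on the bench under its middle. On its far ledge a yellow line marks the station; a yellow pointer on the carriage's far edge stands over it when home (the white line marks position 0). Carriage: dark green deck 152 (x) by 215 mm (y) with a tray, a pull post and the clamp screw.
- tray_floor (a point): Centre of the tray's floor on the carriage (48 mm above the bench), axes as the bed's; moves with the carriage. The tray is 152 mm (x) by 124 mm (y) outside, walls and dividers 4 mm thick and rising 10 mm above the floor.
- pull_post (a point): Top of the carriage's upright pull post: 16 mm diameter from 44 to 86 mm above the bench, then a red cap 22 mm in diameter up to 96 mm; this point is on its axis at the cap's top. The post is 83 mm from the tray's centre on the +y side. Pinch it from above and draw it along.
- clamp_screw (a joint): Turn of the clamp screw, rad; grows clockwise seen from above (tightening), 0 to 0.35 at the start (finger-tight), fully home against its stop at 1.30. It is stiff: about 0.7 N m all the way, so it needs 6 to 7 N at 110 mm out on the key's long arm.
- socket_mouth (a point): Centre of the mouth of the screw's hexagon socket, on top of the 28 mm round screw head, 86 mm above the bench, 90 mm from the tray's centre on the -y side; z up; it turns with the screw. Its x axis points at a corner of the hexagon (corners every 60 degrees), marked with red paint on the rim. Socket 26 mm deep, about 1 mm free all round the key and 10 degrees of play.
- hex_key: L-shaped dark steel hex key, 14 mm across flats, 220 g. Origin at the bend, where the arms' axes cross; long arm along its own -z, short arm along its own +x. Grip it on the flats square to its own y. At the start it stands in the wooden block, long arm down, short arm level and pointing to the robot's left and away (30 to 80 degrees from +x towards +y).
- key_short_tip (a point): Centre of the end face of the key's short arm, 55 mm from the bend's origin. Only this end fits the screw, in six turns: short arm down, the long arm pointing along a corner of the socket. It goes in 26 mm, which leaves the long arm's axis 29 mm above the socket's mouth.
- key_long_tip (a point): Centre of the end face of the key's long arm, 135 mm from the bend's origin.
- key_block: Pale wooden block 60 x 60 x 60 mm, fixed, with a 17 mm square hole 50 mm deep from the top, in which the key stands with the bend 145 mm above the bench. Origin at the centre of its underside.
- tool_tray: Blue open tray 120 mm (x) by 190 mm (y), 30 mm high, walls 4 mm, fixed. Origin at the centre of its underside.
- pocket1 (a point): Centre of the floor of pocket 1 of the tray on the carriage, 48 mm above the bench; pocket about 72 mm (x) by 56 mm (y) inside.
- pocket2 (a point): Centre of the floor of pocket 2 of the tray on the carriage, 48 mm above the bench; pocket about 72 mm (x) by 56 mm (y) inside.
- pocket3 (a point): Centre of the floor of pocket 3 of the tray on the carriage, 48 mm above the bench; pocket about 72 mm (x) by 56 mm (y) inside.
- pocket4 (a point): Centre of the floor of pocket 4 of the tray on the carriage, 48 mm above the bench; pocket about 72 mm (x) by 56 mm (y) inside.
- stain_jar: Bystander: amber jar of stain, 64 mm diameter, 75 mm tall. Origin at the centre of its underside.
- wax_tin: Bystander: low brass tin, 42 mm diameter, 20 mm tall, beside the feet. Origin at the centre of its underside.

How it is judged:
On the way, in this order (a step that is already met when the one before it is completed fails the run):
1. all the feet stand in the tray's pockets (z of foot1 in the frame of tray_floor between -0.006 and 0.006 m and x of foot1 in the frame of tray_floor between -0.074 and 0.074 m and y of foot1 in the frame of tray_floor between -0.06 and 0.06 m and angle between each of foot1, foot2, foot3, foot4's own z axis and vertical below 0.15 rad and z of foot2 in the frame of tray_floor between -0.006 and 0.006 m and x of foot2 in the frame of tray_floor between -0.074 and 0.074 m and y of foot2 in the frame of tray_floor between -0.06 and 0.06 m and z of foot3 in the frame of tray_floor between -0.006 and 0.006 m and x of foot3 in the frame of tray_floor between -0.074 and 0.074 m and y of foot3 in the frame of tray_floor between -0.06 and 0.06 m and z of foot4 in the frame of tray_floor between -0.006 and 0.006 m and x of foot4 in the frame of tray_floor between -0.074 and 0.074 m and y of foot4 in the frame of tray_floor between -0.06 and 0.06 m), for 0.2 s.
2. the carriage stands in the station's detent (value of joint carriage between 0.155 and 0.165 m), for 0.3 s.
3. the flipped key's short arm is seated in the clamp screw, carriage at the station (all of step 2 and z of key_short_tip in the frame of socket_mouth below -0.016 m and horizontal distance between key_short_tip and socket_mouth below 0.008 m), for 0.2 s.
4. the clamp screw is turned home with the key's short arm in it (all of step 3 and value of joint clamp_screw above 1.2 rad), for 0.2 s.
At the end, for the whole second after the job is handed in: Every foot stands upright (0.15 rad) on the tray floor (height within 6 mm), the carriage is at 0.155 to 0.165, the screw beyond 1.2 rad, bend and both ends of the key inside the blue tray's walls and under 85 mm high, all at rest (all of step 1 and all of step 2 and value of joint clamp_screw above 1.2 rad and x of hex_key in the frame of tool_tray between -0.058 and 0.058 m and y of hex_key in the frame of tool_tray between -0.093 and 0.093 m and height (world z) of each of hex_key, key_long_tip, key_short_tip below 0.085 m and x of key_long_tip in the frame of tool_tray between -0.058 and 0.058 m and y of key_long_tip in the frame of tool_tray between -0.093 and 0.093 m and x of key_short_tip in the frame of tool_tray between -0.058 and 0.058 m and y of key_short_tip in the frame of tool_tray between -0.093 and 0.093 m and linear speed of each of foot1, foot2, foot3, foot4, hex_key below 0.03 m/s); the robot touches nothing.
It fails at once if the stain jar or the wax tin is knocked aside (more than 40 mm) or the jar is tipped (distance of any of stain_jar, wax_tin from where it was at the start of the episode above 0.04 m or angle between stain_jar's own z axis and vertical above 0.5 rad).
Of foot1, foot2, foot3, foot4 only 2 to 4 are there at a start; the rules pass over those that are not, and their reading is None.
At some moment in a run one of foot1, foot2, foot3, foot4 may be knocked a few centimetres aside while the robot is not near it.
It also fails if it takes over 210 s, if anything falls off the work surface, if the arm or the gripper's body presses on something with over 40 N, if the wrist force passes 120 N, or if a joint passes its speed limit or range.

## Working session

There is one attempt and no reset: what is moved stays moved. The work goes in short steps, Python scripts to look and compute and a tool call to move; the robot and the scene stay as the last step left them, time stands still between calls to the robot, and variables do not carry over. Pictures are saved under pics/ and viewed, at most 14 in all, crops included, and the job is handed in when it is done.

Besides the shell and the picture viewer there is one more tool, called as name(argument=value, ...) on one line, values as JSON. drive_tool: Moves the arm, as the interface text tells. Shift numbers are shares of 0.1 m and turn numbers shares of 90 degrees, none past 1 either way. Its arguments: {"type":"object","properties":{"targets":{"type":"array","items":{"type":"object","properties":{"dx":{"type":"number","minimum":-1,"maximum":1},"dy":{"type":"number","minimum":-1,"maximum":1},"dz":{"type":"number","minimum":-1,"maximum":1},"yaw":{"type":"number","minimum":-1,"maximum":1},"fingers":{"type":"number"}}}},"squeeze":{"type":"number"}},"required":["targets"]}

```bash
mkdir -p pics
cat > h.py <<'E'
import numpy as np, cv2
from workcell import readout, grab_frame, camera_info, workorder, bot
from scipy.spatial.transform import Rotation as R
def ray(name,u,v,pose=None):
    c=camera_info(name)
    if 'T' in c: T=np.array(c['T'])
    else:
        s=pose; T=np.eye(4); T[:3,:3]=R.from_euler('xyz',s['tool_rot']).as_matrix(); T[:3,3]=s['position']; T=T@np.array(c['hand_eye'])
    K=np.array([[c['fx'],0,c['cx']],[0,c['fy'],c['cy']],[0,0,1.]])
    d=np.array(c.get('distortion',c.get('dist',np.zeros(5))),float)
    p=cv2.undistortPoints(np.array([[[u,v]]],float),K,d)[0,0]
    return T[:3,3],T[:3,:3]@np.array([p[0],-p[1],-1.])
def onz(name,u,v,z,pose=None):
    o,d=ray(name,u,v,pose); return o+d*(z-o[2])/d[2]
def snap(name,f):
    s=readout.observe(); im=grab_frame(name); cv2.imwrite('pics/'+f,im); return im,s
E
python3 - <<'E'
from h import *
np.set_printoptions(precision=4,suppress=True)
for n in ('scene','top','wrist'):
    print(n,camera_info(n)); snap(n,n+'0.png')
print(bot.pinch_z,readout.observe())
E
```

```text
scene {'fx': 463.95001136856627, 'fy': 463.95001136856627, 'cx': 316.9156655181728, 'cy': 241.6892063210363, 'T': array([[ 0.4031, -0.5805,  0.7075,  1.268 ],
       [ 0.9151,  0.2629, -0.3057, -0.3597],
       [-0.0085,  0.7707,  0.6372,  0.7538],
       [ 0.    ,  0.    ,  0.    ,  1.    ]])}
top {'fx': 478.8653238469093, 'fy': 478.8653238469093, 'cx': 320.23305282550746, 'cy': 240.1038204945945, 'T': array([[-0.0137,  0.9967, -0.0799,  0.432 ],
       [-0.9999, -0.0128,  0.0116, -0.0265],
       [ 0.0105,  0.0801,  0.9967,  1.2001],
       [ 0.    ,  0.    ,  0.    ,  1.    ]])}
wrist {'fx': 379.39444398268535, 'fy': 379.39444398268535, 'cx': 323.7831949188655, 'cy': 238.9738717052036, 'hand_eye': array([[ 0.0006,  0.9469,  0.3214,  0.0832],
       [ 1.    , -0.0003, -0.0011, -0.0004],
       [-0.001 ,  0.3214, -0.9469, -0.142 ],
       [ 0.    ,  0.    ,  0.    ,  1.    ]])}
0.0187 {'clock': 0.15, 'qpos': array([-1.2772,  0.5218, -0.0363,  1.5999,  0.0212,  1.0211, -0.1128]), 'qd': array([-0.0001, -0.0029,  0.0017, -0.0007, -0.0019, -0.0005, -0.0005]), 'joint_efforts': array([  0.0018, -92.7384,   1.9805, -37.0056,   0.018 ,   0.0064,
         0.0001]), 'position': array([0.2223, 0.5839, 0.2309]), 'tool_rot': array([-3.1407,  0.    ,  2.7778]), 'force': array([ 0.3046,  0.2943, -0.118 ]), 'moment': array([-0.0086,  0.0358,  0.0534]), 'finger_force': 0.0, 'grip_width': 0.08554353363250933}
```

View pics/top0.png

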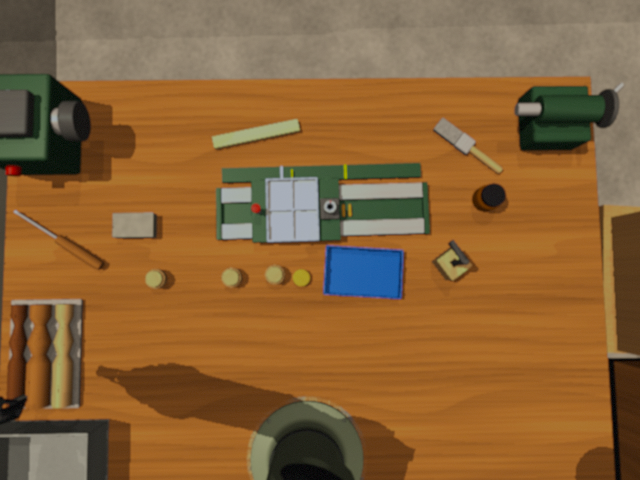

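View pics/scene0.png

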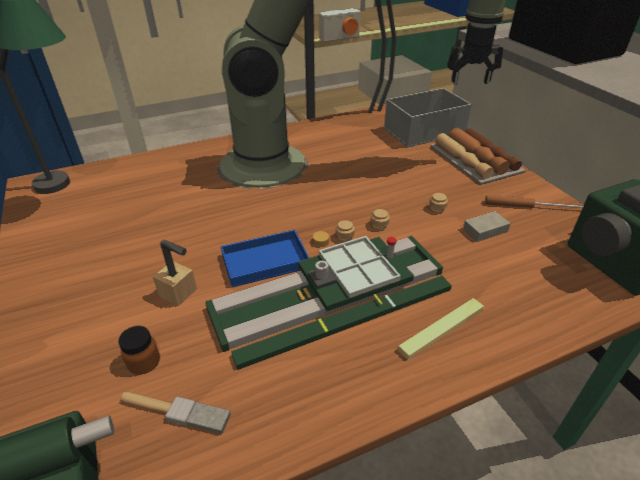

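Top view: three feet at about (156,279), (232,277), (276,275). The tin is at (302,278), tray centre (292,210), red cap (256,209), screw (331,208), key block (453,262), blue tray (364,272), jar (490,198).

Run:
```python
from h import *
np.set_printoptions(precision=4,suppress=True)
im=cv2.imread('pics/top0.png'); hsv=cv2.cvtColor(im,cv2.COLOR_BGR2HSV)
for p in [(156,279),(232,277),(276,275),(302,278),(292,200),(256,209),(331,208),(364,272),(440,264),(250,285),(380,190)]: print(p,hsv[p[1],p[0]])
def blobs(m,box,minA=30):
    x0,y0,x1,y1=box; mm=np.zeros(m.shape,np.uint8); mm[y0:y1,x0:x1]=m[y0:y1,x0:x1]
    n,l,s,c=cv2.connectedComponentsWithStats(mm)
    out=[]
    for i in range(1,n):
        if s[i,4]>=minA:
            cnt=max(cv2.findContours((l==i).astype(np.uint8),0,1)[0],key=cv2.contourArea); out.append((c[i],s[i,4],cv2.minAreaRect(cnt)))
    return out
rng=lambda lo,hi:cv2.inRange(hsv,lo,hi)
print('feet/tin')
for c,a,r in blobs(rng((15,60,110),(40,190,255)),(130,255,320,300)): print(c,a,onz('top',*c,.034))
for c,a,r in blobs(rng((20,190,90),(40,255,255)),(280,255,330,300)): print('tin',c,a,onz('top',*c,.015))
for c,a,r in blobs(rng((100,150,60),(130,255,255)),(310,235,420,310),500): print('blue',a,[onz('top',*q,.03) for q in cv2.boxPoints(r)])
w=cv2.morphologyEx(rng((0,0,120),(180,60,255)),cv2.MORPH_CLOSE,np.ones((3,3)))
for c,a,r in blobs(w,(255,170,330,250),500): print('tray',a,c,r,onz('top',*c,.056),[onz('top',*q,.058) for q in cv2.boxPoints(r)])
rd=cv2.inRange(hsv,(0,180,90),(4,255,255))|cv2.inRange(hsv,(174,180,90),(180,255,255))
for c,a,r in blobs(rd,(245,195,268,222),8): print('post',c,a,onz('top',*c,.096))
print('screw',onz('top',331,208,.086),'key bend',onz('top',460,262,.145),'block',onz('top',453,262,.06),'yl',onz('top',346,172,.02),'wl',onz('top',282,173,.02))
v=cv2.resize(im[150:310,210:350],None,fx=5,fy=5,interpolation=cv2.INTER_CUBIC)[:600]
u=cv2.resize(im[230:290,420:490],None,fx=4,fy=4,interpolation=cv2.INTER_CUBIC)
o=np.zeros((600,800,3),np.uint8); o[:,:500]=v[100:,:500] if v.shape[0]==700 else v[:600,:500]; 
s=cv2.imread('pics/scene0.png')
o[:240,510:790]=u; o[250:550,510:790]=cv2.resize(s[230:305,150:220],(280,300)); cv2.imwrite('pics/z1.png',o)
```

```text
(156, 279) [ 25 115 169]
(232, 277) [ 26 114 168]
(276, 275) [ 24 116 169]
(302, 278) [ 25 198 170]
(292, 200) [105  15 167]
(256, 209) [  4 220 173]
(331, 208) [102  14  93]
(364, 272) [106 206 170]
(440, 264) [ 22 132 145]
(250, 285) [ 15 197 170]
(380, 190) [ 26  21 169]
feet/tin
[273.7922 274.0526] 361 [0.4443 0.0738 0.034 ]
[230.0496 276.9256] 363 [0.4388 0.1797 0.034 ]
[153.9615 278.2005] 364 [0.4382 0.3634 0.034 ]
tin [300.8374 277.2195] 246 [0.4358 0.0088 0.015 ]
blue 3556 [array([ 0.3963, -0.0472,  0.03  ]), array([ 0.5107, -0.0554,  0.03  ]), array([ 0.4975, -0.2417,  0.03  ]), array([ 0.3831, -0.232 ,  0.03  ])]
tray 3411 [291.4764 208.5849] ((291.45257568359375, 205.29299926757812), (71.25029754638672, 52.81296157836914), 88.40885925292969) [0.6008 0.0284 0.056 ] [array([0.6943, 0.0938, 0.058 ]), array([ 0.6965, -0.0339,  0.058 ]), array([ 0.5234, -0.0364,  0.058 ]), array([0.5215, 0.0898, 0.058 ])]
post [255.72 208.08] 50 [0.597  0.1095 0.096 ]
screw [ 0.5966 -0.0657  0.086 ] key bend [ 0.4641 -0.3469  0.145 ] block [ 0.4669 -0.3559  0.06  ] yl [ 0.6967 -0.107   0.02  ] wl [0.696 0.053 0.02 ]
```

View pics/z1.png

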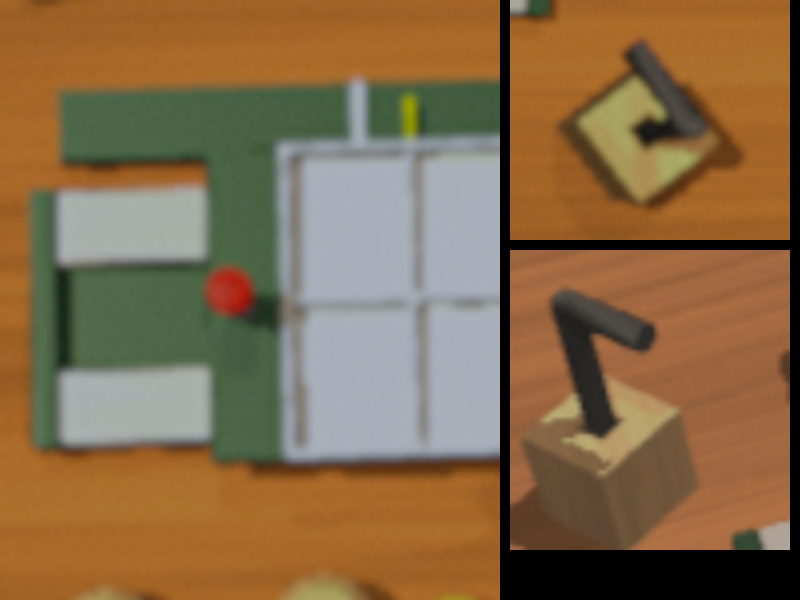

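Crops: the pointer is about 24 mm past the white line, and the key's short arm points away and left of the block. I'll turn the fingers to close along world x and move over the farthest foot.

drive_tool(targets=[{"yaw": 0.095,"fingers": 0},{"yaw": 0.095},{"yaw": 0.095},{"yaw": 0.095},{"yaw": 0.095},{"yaw": 0.095},{"yaw": 0.095},{"yaw": 0.095},{"yaw": 0.009},{"dx": -0.37,"dy": 0.36,"dz": 0.13},{"dx": -0.37,"dy": 0.36,"dz": 0.13},{"dx": -0.37,"dy": 0.36,"dz": 0.13},{"dx": -0.37,"dy": 0.36,"dz": 0.13},{"dx": -0.37,"dy": 0.36,"dz": 0.13},{"dx": -0.37,"dy": 0.36,"dz": 0.13},{},{}], squeeze=40)

```text
invalid input
```

```bash
cat >> h.py <<'E'
np.set_printoptions(precision=4,suppress=True)
def foot(f):
    im,s=snap('wrist',f); print('tcp',s['position'],s['tool_rot'],'q',s['qpos'],'t',s['clock'],'w',s['grip_width'])
    hsv=cv2.cvtColor(im,cv2.COLOR_BGR2HSV); m=cv2.inRange(hsv,(15,60,90),(40,160,255))
    m=cv2.morphologyEx(m,cv2.MORPH_OPEN,np.ones((5,5)))
    for c in cv2.findContours(m,0,1)[0]:
        if cv2.contourArea(c)>400:
            (u,v),r=cv2.minEnclosingCircle(c); print('blob',u,v,r,cv2.contourArea(c),onz('wrist',u,v,.032,s))
    return im,s
E
python3 -c "
from h import *
foot('w1.png')"
```

```text
tcp [0.2223 0.5839 0.2309] [-3.1407  0.      2.7778] q [-1.2772  0.5218 -0.0363  1.5999  0.0212  1.0211 -0.1128] t 0.15 w 0.08554353363250933
blob 222.5 432.5 20.651975631713867 733.0 [0.4307 0.3802 0.032 ]
blob 334.08331298828125 232.9842987060547 127.1251449584961 10412.0 [0.2506 0.5833 0.032 ]
```

View pics/w1.png

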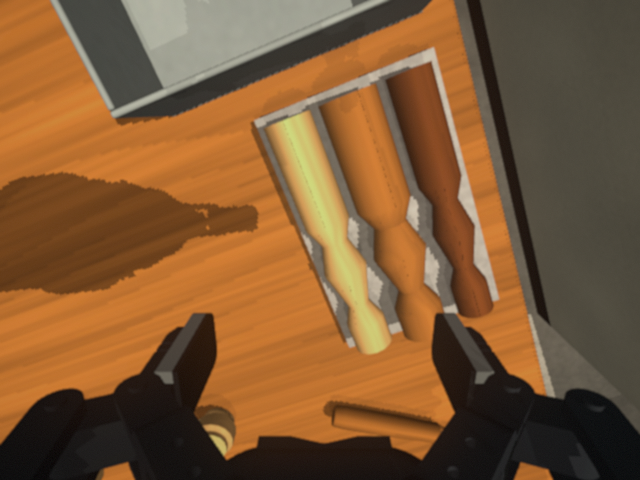

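The move was refused, apparently because rows need every field; I'll send it again complete. The picture shows only the spindle rack and one foot at (215,430).

drive_tool(targets=[{"dx": 0,"dy": 0,"dz": 0,"yaw": 0.095,"fingers": 0},{"dx": 0,"dy": 0,"dz": 0,"yaw": 0.095,"fingers": 0},{"dx": 0,"dy": 0,"dz": 0,"yaw": 0.095,"fingers": 0},{"dx": 0,"dy": 0,"dz": 0,"yaw": 0.095,"fingers": 0},{"dx": 0,"dy": 0,"dz": 0,"yaw": 0.095,"fingers": 0},{"dx": 0,"dy": 0,"dz": 0,"yaw": 0.095,"fingers": 0},{"dx": 0,"dy": 0,"dz": 0,"yaw": 0.095,"fingers": 0},{"dx": 0,"dy": 0,"dz": 0,"yaw": 0.095,"fingers": 0},{"dx": 0,"dy": 0,"dz": 0,"yaw": 0.009,"fingers": 0},{"dx": -0.37,"dy": 0.36,"dz": 0.13,"yaw": 0,"fingers": 0},{"dx": -0.37,"dy": 0.36,"dz": 0.13,"yaw": 0,"fingers": 0},{"dx": -0.37,"dy": 0.36,"dz": 0.13,"yaw": 0,"fingers": 0},{"dx": -0.37,"dy": 0.36,"dz": 0.13,"yaw": 0,"fingers": 0},{"dx": -0.37,"dy": 0.36,"dz": 0.13,"yaw": 0,"fingers": 0},{"dx": -0.37,"dy": 0.36,"dz": 0.13,"yaw": 0,"fingers": 0},{"dx": 0,"dy": 0,"dz": 0,"yaw": 0,"fingers": 0},{"dx": 0,"dy": 0,"dz": 0,"yaw": 0,"fingers": 0}], squeeze=40)

```text
clock: 1.9
position: [0.4257, 0.3745, 0.1578]
tool_rot: [-3.141, 0.0, 1.571]
force: [0.2, 1.3, -0.0]
grip_width: 0.0853
finger_force: 0.0
```

```bash
python3 -c "
from h import *
foot('w2.png')"
```

```text
tcp [0.4257 0.3745 0.1578] [-3.1412  0.0004  1.5708] q [-1.0109  0.536   0.259   1.8351 -0.1844  0.7944 -0.6569] t 1.9 w 0.08530911234056783
blob 338.17724609375 425.6374206542969 26.529844284057617 1206.5 [0.4383 0.19   0.032 ]
blob 339.2164306640625 239.78358459472656 32.133731842041016 3038.0 [0.4368 0.3657 0.032 ]
```

View pics/w2.png

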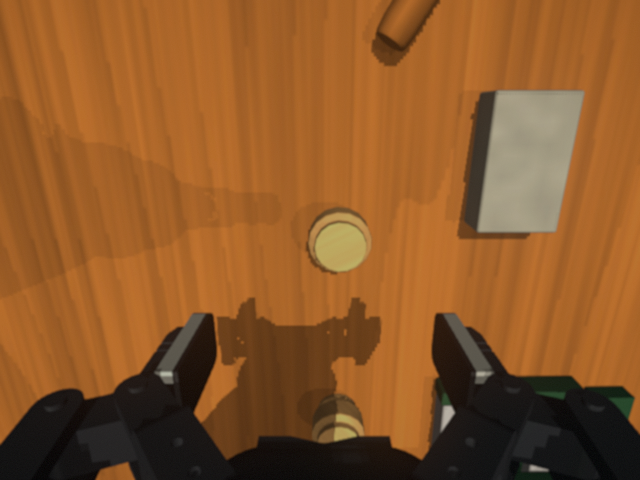

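Wrist view: the target foot is centred at (339,240) and the second is at (338,425). Grasp it.

drive_tool(targets=[{"dx": -0.09,"dy": 0.11,"dz": 0.3,"yaw": 0,"fingers": 0},{"dx": 0,"dy": 0,"dz": 0.3,"yaw": 0,"fingers": 0},{"dx": 0,"dy": 0,"dz": 0.3,"yaw": 0,"fingers": 0},{"dx": 0,"dy": 0,"dz": 0.3,"yaw": 0,"fingers": 0},{"dx": 0,"dy": 0,"dz": 0.2,"yaw": 0,"fingers": 0},{"dx": 0,"dy": 0,"dz": 0.1,"yaw": 0,"fingers": 0},{"dx": 0,"dy": 0,"dz": 0,"yaw": 0,"fingers": 0},{"dx": 0,"dy": 0,"dz": 0,"yaw": 0,"fingers": 1},{"dx": 0,"dy": 0,"dz": 0,"yaw": 0,"fingers": 1},{"dx": 0,"dy": 0,"dz": 0,"yaw": 0,"fingers": 1},{"dx": 0,"dy": 0,"dz": 0,"yaw": 0,"fingers": 1},{"dx": 0,"dy": 0,"dz": 0,"yaw": 0,"fingers": 1},{"dx": 0,"dy": 0,"dz": 0,"yaw": 0,"fingers": 1},{"dx": 0,"dy": 0,"dz": 0,"yaw": 0,"fingers": 1}])

```text
clock: 3.35
position: [0.4364, 0.3669, 0.0093]
tool_rot: [3.141, -0.001, 1.57]
force: [-2.5, -0.8, 11.2]
grip_width: 0.0465
finger_force: 39.3
```

drive_tool(targets=[{"dx": 0,"dy": 0,"dz": -0.2,"yaw": 0,"fingers": 1},{"dx": 0,"dy": 0,"dz": -0.4,"yaw": 0,"fingers": 1},{"dx": 0,"dy": 0,"dz": -0.4,"yaw": 0,"fingers": 1},{"dx": 0,"dy": 0,"dz": -0.4,"yaw": 0,"fingers": 1},{"dx": -0.31,"dy": 0.2,"dz": 0,"yaw": 0,"fingers": 1},{"dx": -0.31,"dy": 0.2,"dz": 0,"yaw": 0,"fingers": 1},{"dx": -0.31,"dy": 0.2,"dz": 0,"yaw": 0,"fingers": 1},{"dx": -0.31,"dy": 0.2,"dz": 0,"yaw": 0,"fingers": 1},{"dx": -0.31,"dy": 0.2,"dz": 0,"yaw": 0,"fingers": 1},{"dx": -0.31,"dy": 0.2,"dz": 0,"yaw": 0,"fingers": 1},{"dx": -0.31,"dy": 0.2,"dz": 0,"yaw": 0,"fingers": 1},{"dx": -0.31,"dy": 0.2,"dz": 0,"yaw": 0,"fingers": 1},{"dx": -0.31,"dy": 0.2,"dz": 0,"yaw": 0,"fingers": 1},{"dx": -0.31,"dy": 0.2,"dz": 0,"yaw": 0,"fingers": 1},{"dx": 0,"dy": 0,"dz": 0,"yaw": 0,"fingers": 1},{"dx": 0,"dy": 0,"dz": 0,"yaw": 0,"fingers": 1}])

```text
clock: 4.95
position: [0.6359, 0.0553, 0.1484]
tool_rot: [3.141, -0.0, 1.568]
force: [-0.1, -0.4, -0.2]
grip_width: 0.0467
finger_force: 41.6
```

```bash
python3 -c "
from h import *
foot('w3.png')"
```

```text
tcp [0.6359 0.0553 0.1484] [ 3.1413 -0.0001  1.5683] q [-0.3466  0.6507  0.2555  1.6469 -0.2018  0.8696 -0.013 ] t 4.95 w 0.046702416724925935
blob 324.0 345.8857116699219 70.14289855957031 12944.0 [ 0.6356 -0.0393  0.032 ]
blob 51.161537170410156 203.5450897216797 39.41421127319336 3598.0 [0.4457 0.0769 0.032 ]
blob 556.5 139.35714721679688 141.4945068359375 12445.5 [0.7895 0.1196 0.032 ]
blob 8.5 41.0 41.87192916870117 2257.5 [0.4432 0.1785 0.032 ]
```

View pics/w3.png

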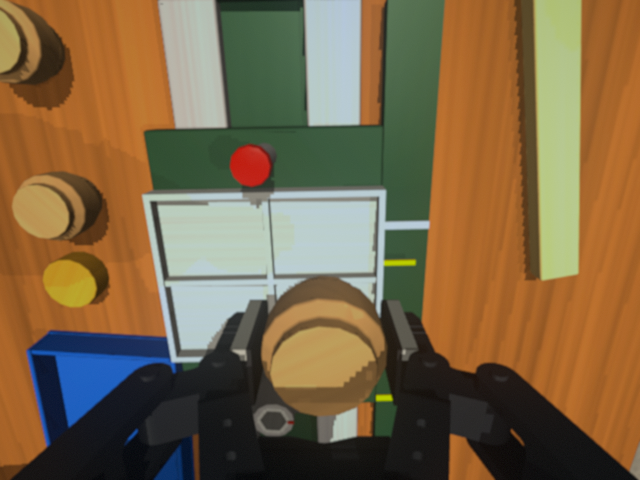

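Wrist view: foot held upright with its top face at about (325,366). Tray top corners are (144,194) and (385,188), post cap (251,165), socket (273,420) with the red mark to its right at (291,422).

Run:
```python
from h import *
s=readout.observe(); q=lambda u,v,z:print((u,v),onz('wrist',u,v,z,s))
print('foot top');q(326,366,.181);q(325,345,.165)
print('tray corners');q(144,194,.058);q(385,188,.058);print('div x');q(268,280,.058);print('cap');q(251,165,.096);print('sock');q(273,420,.086);q(291,422,.086)
print('lines');q(408,225,.02);q(400,262,.03)
```

```text
foot top
(326, 366) [0.636  0.0561 0.181 ]
(325, 345) [0.6357 0.0535 0.165 ]
tray corners
(144, 194) [0.5235 0.0901 0.058 ]
(385, 188) [0.6731 0.0938 0.058 ]
div x
(268, 280) [0.5978 0.0314 0.058 ]
cap
(251, 165) [0.5983 0.113  0.096 ]
sock
(273, 420) [ 0.6008 -0.0596  0.086 ]
(291, 422) [ 0.613  -0.0613  0.086 ]
lines
(408, 225) [0.6979 0.0586 0.02  ]
(400, 262) [0.6917 0.033  0.03  ]
```

drive_tool(targets=[{"dx": 0.06,"dy": 0.04,"dz": 0,"yaw": 0,"fingers": 1},{"dx": 0,"dy": 0,"dz": 0.3,"yaw": 0,"fingers": 1},{"dx": 0,"dy": 0,"dz": 0.3,"yaw": 0,"fingers": 1},{"dx": 0,"dy": 0,"dz": 0.15,"yaw": 0,"fingers": 1},{"dx": 0,"dy": 0,"dz": 0.08,"yaw": 0,"fingers": 1},{"dx": 0,"dy": 0,"dz": 0.07,"yaw": 0,"fingers": 1},{"dx": 0,"dy": 0,"dz": 0,"yaw": 0,"fingers": 1},{"dx": 0,"dy": 0,"dz": 0,"yaw": 0,"fingers": 1}])

```text
clock: 5.8
position: [0.6402, 0.0622, 0.0589]
tool_rot: [3.141, -0.0, 1.57]
force: [-0.0, -1.8, -0.2]
grip_width: 0.0468
finger_force: 41.9
```

drive_tool(targets=[{"dx": 0,"dy": 0,"dz": 0.01,"yaw": 0,"fingers": 1},{"dx": 0,"dy": 0,"dz": 0,"yaw": 0,"fingers": 0.22},{"dx": 0,"dy": 0,"dz": 0,"yaw": 0,"fingers": 0.22},{"dx": 0,"dy": 0,"dz": 0,"yaw": 0,"fingers": 0.22},{"dx": 0,"dy": 0,"dz": 0,"yaw": 0,"fingers": 0.22},{"dx": 0,"dy": 0,"dz": -0.2,"yaw": 0,"fingers": 0.22},{"dx": 0,"dy": 0,"dz": -0.35,"yaw": 0,"fingers": 0.22},{"dx": 0,"dy": 0,"dz": -0.37,"yaw": 0,"fingers": 0},{"dx": 0.2,"dy": -0.34,"dz": 0,"yaw": 0,"fingers": 0},{"dx": 0.2,"dy": -0.34,"dz": 0,"yaw": 0,"fingers": 0},{"dx": 0.2,"dy": -0.34,"dz": 0,"yaw": 0,"fingers": 0},{"dx": 0.2,"dy": -0.34,"dz": 0,"yaw": 0,"fingers": 0},{"dx": 0.2,"dy": -0.34,"dz": 0,"yaw": 0,"fingers": 0},{"dx": 0.2,"dy": -0.34,"dz": 0,"yaw": 0,"fingers": 0},{"dx": 0,"dy": 0,"dz": 0,"yaw": 0,"fingers": 0},{"dx": 0,"dy": 0,"dz": 0,"yaw": 0,"fingers": 0}])

```text
clock: 7.4
position: [0.4358, 0.1829, 0.1494]
tool_rot: [3.141, -0.0, 1.571]
force: [0.6, -0.4, -0.2]
grip_width: 0.0854
finger_force: 0.0
```

```bash
python3 -c "
from h import *
foot('w4.png')"
```

```text
tcp [0.4358 0.1829 0.1494] [ 3.141  -0.0005  1.5714] q [-0.7295  0.4175  0.265   2.0801 -0.1735  0.6636 -0.3485] t 7.4 w 0.08536197054850071
blob 619.5 404.5 32.901466369628906 1046.5 [0.6863 0.0299 0.032 ]
blob 333.77386474609375 359.5316467285156 28.531686782836914 2265.0 [0.4437 0.0748 0.032 ]
blob 326.9994812011719 234.39404296875 33.367225646972656 3284.0 [0.4378 0.1812 0.032 ]
```

drive_tool(targets=[{"dx": -0.02,"dy": 0.02,"dz": 0.3,"yaw": 0,"fingers": 0},{"dx": 0,"dy": 0,"dz": 0.3,"yaw": 0,"fingers": 0},{"dx": 0,"dy": 0,"dz": 0.3,"yaw": 0,"fingers": 0},{"dx": 0,"dy": 0,"dz": 0.3,"yaw": 0,"fingers": 0},{"dx": 0,"dy": 0,"dz": 0.18,"yaw": 0,"fingers": 0},{"dx": 0,"dy": 0,"dz": 0,"yaw": 0,"fingers": 0},{"dx": 0,"dy": 0,"dz": 0,"yaw": 0,"fingers": 1},{"dx": 0,"dy": 0,"dz": 0,"yaw": 0,"fingers": 1},{"dx": 0,"dy": 0,"dz": 0,"yaw": 0,"fingers": 1},{"dx": 0,"dy": 0,"dz": 0,"yaw": 0,"fingers": 1},{"dx": 0,"dy": 0,"dz": 0,"yaw": 0,"fingers": 1},{"dx": 0,"dy": 0,"dz": 0,"yaw": 0,"fingers": 1}])

```text
clock: 8.65
position: [0.4386, 0.1805, 0.0123]
tool_rot: [3.14, -0.001, 1.57]
force: [-2.0, -1.0, 11.8]
grip_width: 0.0464
finger_force: 39.2
```

drive_tool(targets=[{"dx": 0,"dy": 0,"dz": -0.2,"yaw": 0,"fingers": 1},{"dx": 0,"dy": 0,"dz": -0.4,"yaw": 0,"fingers": 1},{"dx": 0,"dy": 0,"dz": -0.4,"yaw": 0,"fingers": 1},{"dx": 0,"dy": 0,"dz": -0.4,"yaw": 0,"fingers": 1},{"dx": -0.3,"dy": 0.34,"dz": 0,"yaw": 0,"fingers": 1},{"dx": -0.3,"dy": 0.34,"dz": 0,"yaw": 0,"fingers": 1},{"dx": -0.3,"dy": 0.34,"dz": 0,"yaw": 0,"fingers": 1},{"dx": -0.3,"dy": 0.34,"dz": 0,"yaw": 0,"fingers": 1},{"dx": -0.3,"dy": 0.34,"dz": 0,"yaw": 0,"fingers": 1},{"dx": -0.3,"dy": 0.34,"dz": 0,"yaw": 0,"fingers": 1},{"dx": 0,"dy": 0,"dz": 0,"yaw": 0,"fingers": 1},{"dx": 0,"dy": 0,"dz": 0,"yaw": 0,"fingers": 1}])

```text
clock: 9.85
position: [0.6418, -0.0007, 0.1514]
tool_rot: [3.141, 0.0, 1.568]
force: [-0.9, 1.5, -0.6]
grip_width: 0.0464
finger_force: 41.9
```

```bash
python3 -c "
from h import *
foot('w5.png')"
```

```text
tcp [ 0.6418 -0.0007  0.1514] [3.1414 0.0001 1.5683] q [-0.2702  0.6546  0.2754  1.6354 -0.2161  0.8814  0.0866] t 9.85 w 0.04644571140959008
blob 324.3500061035156 337.5 67.8268814086914 12295.0 [ 0.6418 -0.0895  0.032 ]
blob 320.039306640625 153.7858428955078 44.07496643066406 5669.0 [0.6391 0.0542 0.032 ]
blob 25.100000381469727 123.19999694824219 40.82717514038086 3298.5 [0.4448 0.0744 0.032 ]
blob 562.5 104.80331420898438 107.62902069091797 9350.0 [0.7968 0.0852 0.032 ]
```

View pics/w5.png

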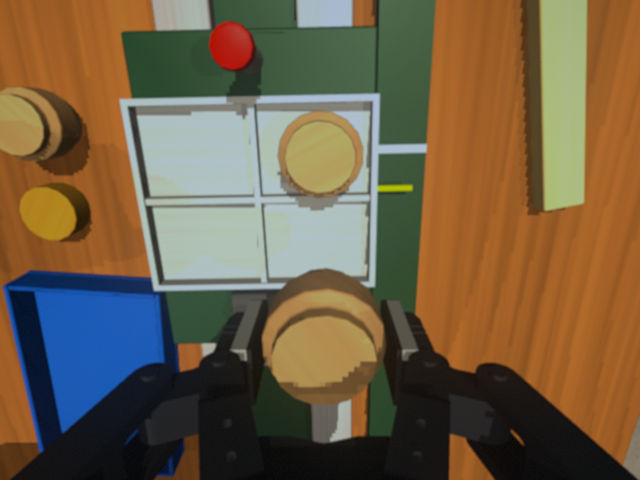

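Foot 1 stands in the far-left pocket at (321,155). Second foot held over the far-right pocket.

drive_tool(targets=[{"dx": 0.02,"dy": -0.01,"dz": 0.1,"yaw": 0,"fingers": 1},{"dx": 0,"dy": 0,"dz": 0.3,"yaw": 0,"fingers": 1},{"dx": 0,"dy": 0,"dz": 0.3,"yaw": 0,"fingers": 1},{"dx": 0,"dy": 0,"dz": 0.1,"yaw": 0,"fingers": 1},{"dx": 0,"dy": 0,"dz": 0.05,"yaw": 0,"fingers": 1},{"dx": 0,"dy": 0,"dz": 0.06,"yaw": 0,"fingers": 1},{"dx": 0,"dy": 0,"dz": 0,"yaw": 0,"fingers": 1},{"dx": 0,"dy": 0,"dz": 0,"yaw": 0,"fingers": 1}])

```text
clock: 10.7
position: [0.6412, 0.0023, 0.0609]
tool_rot: [3.14, -0.0, 1.57]
force: [0.4, 0.4, -1.0]
grip_width: 0.0462
finger_force: 42.0
```

drive_tool(targets=[{"dx": 0,"dy": 0,"dz": 0,"yaw": 0,"fingers": 0.22},{"dx": 0,"dy": 0,"dz": 0,"yaw": 0,"fingers": 0.22},{"dx": 0,"dy": 0,"dz": 0,"yaw": 0,"fingers": 0.22},{"dx": 0,"dy": 0,"dz": 0,"yaw": 0,"fingers": 0.22},{"dx": 0,"dy": 0,"dz": -0.2,"yaw": 0,"fingers": 0.22},{"dx": 0,"dy": 0,"dz": -0.35,"yaw": 0,"fingers": 0.22},{"dx": 0,"dy": 0,"dz": -0.35,"yaw": 0,"fingers": 0},{"dx": 0.14,"dy": -0.4,"dz": 0,"yaw": 0,"fingers": 0},{"dx": 0.14,"dy": -0.4,"dz": 0,"yaw": 0,"fingers": 0},{"dx": 0.14,"dy": -0.4,"dz": 0,"yaw": 0,"fingers": 0},{"dx": 0.14,"dy": -0.4,"dz": 0,"yaw": 0,"fingers": 0},{"dx": 0.14,"dy": -0.4,"dz": 0,"yaw": 0,"fingers": 0},{"dx": 0,"dy": 0,"dz": 0,"yaw": 0,"fingers": 0},{"dx": 0,"dy": 0,"dz": 0,"yaw": 0,"fingers": 0}])

```text
clock: 12.1
position: [0.4409, 0.0729, 0.1505]
tool_rot: [3.141, -0.001, 1.571]
force: [1.0, 0.1, 0.0]
grip_width: 0.0854
finger_force: 0.0
```

```bash
python3 -c "
from h import *
foot('w6.png')"
```

```text
tcp [0.4409 0.0729 0.1505] [ 3.1406 -0.0005  1.571 ] q [-0.5266  0.382   0.2895  2.1419 -0.1799  0.6389 -0.1119] t 12.1 w 0.08536433514356277
blob 622.0 350.5 42.08631896972656 2755.5 [ 0.681  -0.0274  0.032 ]
blob 632.0436401367188 272.65472412109375 38.971282958984375 1413.0 [0.6713 0.0408 0.032 ]
blob 327.6707458496094 227.98780822753906 33.415611267089844 3280.5 [0.4434 0.0756 0.032 ]
```

drive_tool(targets=[{"dx": 0.03,"dy": 0.02,"dz": 0.3,"yaw": 0,"fingers": 0},{"dx": 0,"dy": 0,"dz": 0.3,"yaw": 0,"fingers": 0},{"dx": 0,"dy": 0,"dz": 0.3,"yaw": 0,"fingers": 0},{"dx": 0,"dy": 0,"dz": 0.3,"yaw": 0,"fingers": 0},{"dx": 0,"dy": 0,"dz": 0.18,"yaw": 0,"fingers": 0},{"dx": 0,"dy": 0,"dz": 0,"yaw": 0,"fingers": 0},{"dx": 0,"dy": 0,"dz": 0,"yaw": 0,"fingers": 1},{"dx": 0,"dy": 0,"dz": 0,"yaw": 0,"fingers": 1},{"dx": 0,"dy": 0,"dz": 0,"yaw": 0,"fingers": 1},{"dx": 0,"dy": 0,"dz": 0,"yaw": 0,"fingers": 1},{"dx": 0,"dy": 0,"dz": 0,"yaw": 0,"fingers": 1},{"dx": 0,"dy": 0,"dz": 0,"yaw": 0,"fingers": 1}])

```text
clock: 13.35
position: [0.4436, 0.0755, 0.0132]
tool_rot: [3.14, -0.001, 1.57]
force: [-1.7, -1.4, 12.7]
grip_width: 0.0467
finger_force: 39.0
```

drive_tool(targets=[{"dx": 0,"dy": 0,"dz": -0.2,"yaw": 0,"fingers": 1},{"dx": 0,"dy": 0,"dz": -0.4,"yaw": 0,"fingers": 1},{"dx": 0,"dy": 0,"dz": -0.4,"yaw": 0,"fingers": 1},{"dx": 0,"dy": 0,"dz": -0.4,"yaw": 0,"fingers": 1},{"dx": -0.04,"dy": 0.28,"dz": 0,"yaw": 0,"fingers": 1},{"dx": -0.04,"dy": 0.28,"dz": 0,"yaw": 0,"fingers": 1},{"dx": -0.04,"dy": 0.28,"dz": 0,"yaw": 0,"fingers": 1},{"dx": -0.04,"dy": 0.28,"dz": 0,"yaw": 0,"fingers": 1},{"dx": 0,"dy": 0,"dz": 0,"yaw": 0,"fingers": 1},{"dx": 0,"dy": 0,"dz": 0,"yaw": 0,"fingers": 1}])

```text
clock: 14.35
position: [0.5547, 0.0591, 0.1524]
tool_rot: [3.141, -0.0, 1.569]
force: [-0.2, 0.5, -1.0]
grip_width: 0.0464
finger_force: 42.1
```

drive_tool(targets=[{"dx": 0.01,"dy": 0.01,"dz": 0.1,"yaw": 0,"fingers": 1},{"dx": 0,"dy": 0,"dz": 0.3,"yaw": 0,"fingers": 1},{"dx": 0,"dy": 0,"dz": 0.3,"yaw": 0,"fingers": 1},{"dx": 0,"dy": 0,"dz": 0.1,"yaw": 0,"fingers": 1},{"dx": 0,"dy": 0,"dz": 0.05,"yaw": 0,"fingers": 1},{"dx": 0,"dy": 0,"dz": 0.05,"yaw": 0,"fingers": 1},{"dx": 0,"dy": 0,"dz": 0,"yaw": 0,"fingers": 1},{"dx": 0,"dy": 0,"dz": 0,"yaw": 0,"fingers": 1}])

```text
clock: 15.15
position: [0.5561, 0.0603, 0.0628]
tool_rot: [3.141, -0.0, 1.57]
force: [0.1, 0.1, -1.5]
grip_width: 0.0466
finger_force: 42.1
```

drive_tool(targets=[{"dx": 0,"dy": 0,"dz": 0,"yaw": 0,"fingers": 0.26},{"dx": 0,"dy": 0,"dz": 0,"yaw": 0,"fingers": 0.26},{"dx": 0,"dy": 0,"dz": 0,"yaw": 0,"fingers": 0.26},{"dx": 0,"dy": 0,"dz": 0,"yaw": 0,"fingers": 0.26},{"dx": 0,"dy": 0,"dz": -0.2,"yaw": 0,"fingers": 0.26},{"dx": 0,"dy": 0,"dz": -0.35,"yaw": 0,"fingers": 0.26},{"dx": 0,"dy": 0,"dz": -0.35,"yaw": 0,"fingers": 0.26},{"dx": 0.26,"dy": 0.21,"dz": 0,"yaw": 0,"fingers": 0.26},{"dx": 0.26,"dy": 0.21,"dz": 0,"yaw": 0,"fingers": 0.26},{"dx": 0,"dy": 0,"dz": 0,"yaw": 0,"fingers": 0.26},{"dx": 0,"dy": 0,"dz": 0,"yaw": 0,"fingers": 0.26}])

```text
clock: 16.25
position: [0.5977, 0.1125, 0.1517]
tool_rot: [-3.141, 0.0, 1.571]
force: [-0.0, -0.7, 0.3]
grip_width: 0.0631
finger_force: 0.0
```

Run:
```python
from h import *
im,s=snap('wrist','w7.png'); print(s['position'])
t,_=snap('top','t7.png')
hsv=cv2.cvtColor(im,cv2.COLOR_BGR2HSV)
m=cv2.inRange(hsv,(0,190,90),(6,255,255))|cv2.inRange(hsv,(174,190,90),(180,255,255))
n,l,st,c=cv2.connectedComponentsWithStats(m)
for i in range(1,n):
    if st[i,4]>150: print(c[i],st[i],onz('wrist',*c[i],.096,s))
o=np.zeros((480,800,3),np.uint8); o[:360,:480]=cv2.resize(im,(480,360)); o[:300,490:790]=cv2.resize(t[150:310,210:370],(300,300)); cv2.imwrite('pics/z7.png',o)
```

```text
[0.5977 0.1125 0.1517]
[324.5257 264.0484] [307 247  36  35 972] [0.5977 0.1132 0.096 ]
```

View pics/z7.png

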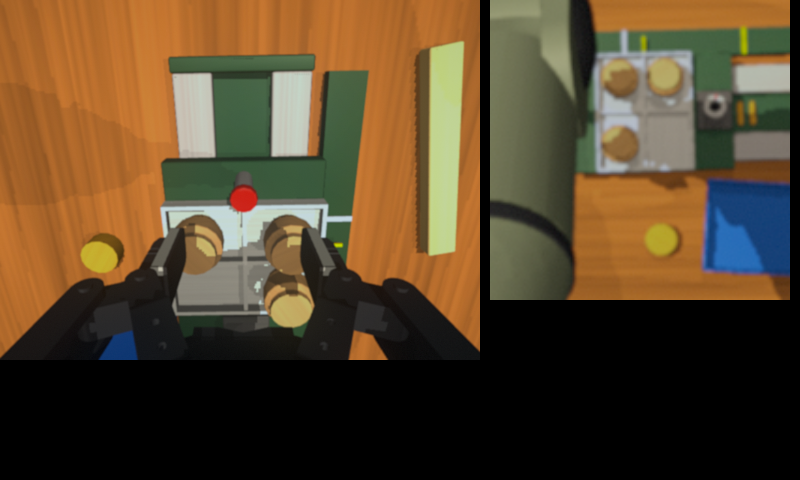

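All three feet stand in pockets and the cap sits between the fingers at (.598,.113). Now pinch the post.

drive_tool(targets=[{"dx": 0,"dy": 0,"dz": 0.3,"yaw": 0,"fingers": 0.26},{"dx": 0,"dy": 0,"dz": 0.3,"yaw": 0,"fingers": 0.26},{"dx": 0,"dy": 0,"dz": 0.2,"yaw": 0,"fingers": 0.26},{"dx": 0,"dy": 0,"dz": 0,"yaw": 0,"fingers": 0.26},{"dx": 0,"dy": 0,"dz": 0,"yaw": 0,"fingers": 1},{"dx": 0,"dy": 0,"dz": 0,"yaw": 0,"fingers": 1},{"dx": 0,"dy": 0,"dz": 0,"yaw": 0,"fingers": 1},{"dx": 0,"dy": 0,"dz": 0,"yaw": 0,"fingers": 1},{"dx": 0,"dy": 0,"dz": 0,"yaw": 0,"fingers": 1},{"dx": 0,"dy": 0,"dz": 0,"yaw": 0,"fingers": 1}], squeeze=50)

```text
clock: 17.35
position: [0.5983, 0.1122, 0.0734]
tool_rot: [3.14, -0.0, 1.57]
force: [-2.2, -0.3, 9.9]
grip_width: 0.0198
finger_force: 48.4
```

drive_tool(targets=[{"dx": -0.03,"dy": 0,"dz": 0,"yaw": 0,"fingers": 1},{"dx": -0.07,"dy": 0,"dz": 0,"yaw": 0,"fingers": 1},{"dx": -0.1,"dy": 0.002,"dz": 0,"yaw": 0,"fingers": 1},{"dx": -0.1,"dy": 0.002,"dz": 0,"yaw": 0,"fingers": 1},{"dx": -0.1,"dy": 0.002,"dz": 0,"yaw": 0,"fingers": 1},{"dx": -0.1,"dy": 0.002,"dz": 0,"yaw": 0,"fingers": 1},{"dx": -0.1,"dy": 0.002,"dz": 0,"yaw": 0,"fingers": 1},{"dx": -0.1,"dy": 0.002,"dz": 0,"yaw": 0,"fingers": 1},{"dx": -0.1,"dy": 0.002,"dz": 0,"yaw": 0,"fingers": 1},{"dx": -0.1,"dy": 0.002,"dz": 0,"yaw": 0,"fingers": 1},{"dx": -0.1,"dy": 0.002,"dz": 0,"yaw": 0,"fingers": 1},{"dx": -0.1,"dy": 0.002,"dz": 0,"yaw": 0,"fingers": 1},{"dx": -0.1,"dy": 0.002,"dz": 0,"yaw": 0,"fingers": 1},{"dx": 0,"dy": 0,"dz": 0,"yaw": 0,"fingers": 1},{"dx": 0,"dy": 0,"dz": 0,"yaw": 0,"fingers": 1}])

```text
clock: 18.85
position: [0.6003, -0.0084, 0.0735]
tool_rot: [3.14, 0.0, 1.569]
force: [-2.8, -2.6, 10.1]
grip_width: 0.0197
finger_force: 48.8
```

drive_tool(targets=[{"dx": -0.03,"dy": 0,"dz": 0,"yaw": 0,"fingers": 1},{"dx": -0.03,"dy": 0,"dz": 0,"yaw": 0,"fingers": 1},{"dx": -0.03,"dy": 0,"dz": 0,"yaw": 0,"fingers": 1},{"dx": 0,"dy": 0,"dz": 0,"yaw": 0,"fingers": 1}])

```text
clock: 19.25
position: [0.6005, -0.0164, 0.0735]
tool_rot: [3.14, -0.001, 1.57]
force: [-1.7, -1.8, 8.8]
grip_width: 0.0195
finger_force: 48.8
```

Run:
```python
from h import *
im,s=snap('scene','s8.png'); print(s['position'])
y=cv2.resize(im[270:360,220:420],(800,360)); cv2.imwrite('pics/z8.png',y)
hsv=cv2.cvtColor(im,cv2.COLOR_BGR2HSV); m=cv2.inRange(hsv,(24,170,110),(36,255,255))
n,l,st,c=cv2.connectedComponentsWithStats(m)
for i in range(1,n):
    if st[i,4]>5: print(c[i],st[i],onz('scene',*c[i],.025))
```

```text
[ 0.6005 -0.0164  0.0735]
```

View pics/z8.png

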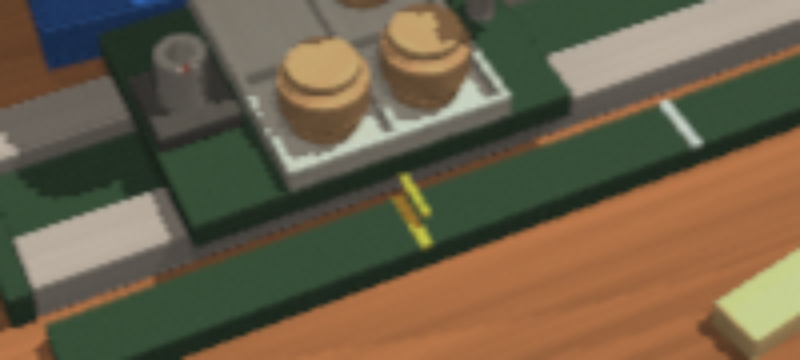

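The pointer stands almost over the yellow line: pointer about (418,197), line about (412,222) in the crop. I'll compute it with heights.

Run:
```python
from h import *
P=lambda u,v,z:onz('scene',220+u/4,270+v/4,z)
print('line ends',P(396,199,.02),P(429,245,.02)); print('white',P(665,103,.02),P(700,145,.02))
for z in (.03,.036,.04,.044): print(z,P(404,176,z),P(428,215,z))
w=lambda u,v,z:onz('wrist',u,v,z,dict(position=[.6359,.0553,.1484],tool_rot=[3.1413,-.0001,1.5683]))
for z in (.02,.024): print('w',w(387,225.5,z),w(428,225,z),w(385,399,z))
for z in (.03,.036,.04,.044): print('wp',z,w(386,262.5,z),w(415,262.5,z))
```

```text
line ends [ 0.6863 -0.1056  0.02  ] [ 0.7207 -0.1027  0.02  ]
white [0.6841 0.0553 0.02  ] [0.7183 0.0566 0.02  ]
0.03 [ 0.6818 -0.099   0.03  ] [ 0.7105 -0.0986  0.03  ]
0.036 [ 0.6867 -0.1012  0.036 ] [ 0.7151 -0.1007  0.036 ]
0.04 [ 0.6899 -0.1026  0.04  ] [ 0.7182 -0.1022  0.04  ]
0.044 [ 0.6931 -0.104   0.044 ] [ 0.7212 -0.1036  0.044 ]
w [0.6826 0.0568 0.02  ] [0.7131 0.0572 0.02  ] [ 0.6891 -0.1021  0.02  ]
w [0.6819 0.058  0.024 ] [0.7119 0.0584 0.024 ] [ 0.6883 -0.0985  0.024 ]
wp 0.03 [0.6816 0.0313 0.03  ] [0.7031 0.0312 0.03  ]
wp 0.036 [0.6806 0.0337 0.036 ] [0.7015 0.0337 0.036 ]
wp 0.04 [0.6799 0.0354 0.04  ] [0.7005 0.0353 0.04  ]
wp 0.044 [0.6791 0.037  0.044 ] [0.6995 0.037  0.044 ]
```

drive_tool(targets=[{"dx": -0.02,"dy": 0,"dz": 0,"yaw": 0,"fingers": 1}])

```text
clock: 19.4
position: [0.6005, -0.0183, 0.0735]
tool_rot: [3.14, -0.001, 1.57]
force: [-2.6, 2.8, 10.3]
grip_width: 0.0199
finger_force: 48.8
```

drive_tool(targets=[{"dx": -0.02,"dy": 0,"dz": 0,"yaw": 0,"fingers": 1}])

```text
clock: 19.5
position: [0.6005, -0.0202, 0.0735]
tool_rot: [3.14, -0.001, 1.57]
force: [-2.8, 4.2, 9.7]
grip_width: 0.0201
finger_force: 48.8
```

drive_tool(targets=[{"dx": -0.02,"dy": 0,"dz": 0,"yaw": 0,"fingers": 1}])

```text
clock: 19.6
position: [0.6006, -0.0221, 0.0734]
tool_rot: [3.14, -0.001, 1.57]
force: [-2.0, 3.2, 9.5]
grip_width: 0.0198
finger_force: 48.8
```

Run:
```python
from h import *
im,s=snap('scene','s9.png'); print(s['position'])
a=cv2.imread('pics/s8.png')[270:360,220:420]
o=np.vstack([cv2.resize(x[25:75,60:200],(800,286),interpolation=cv2.INTER_CUBIC) for x in (a,im[270:360,220:420])]); cv2.imwrite('pics/z9.png',o)
```

```text
[ 0.6006 -0.0221  0.0734]
```

View pics/z9.png

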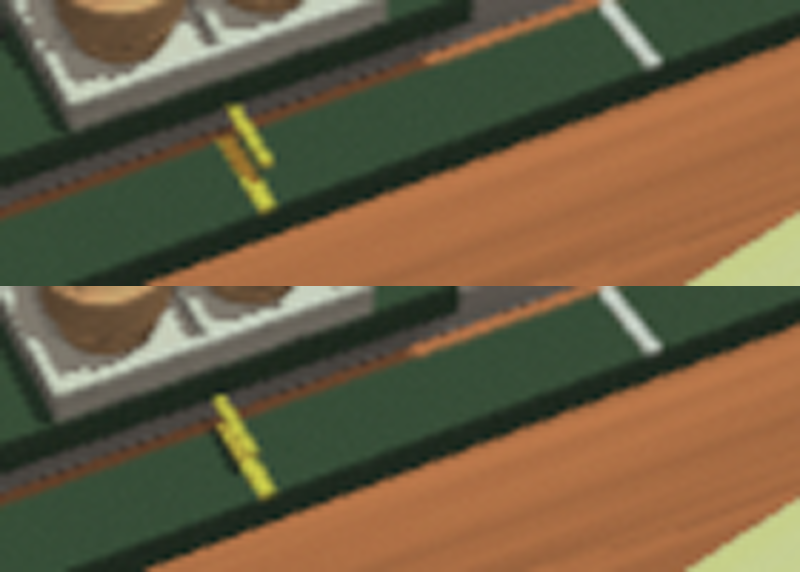

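Run:
```python
from h import *
im=cv2.imread('pics/top0.png'); t,_=snap('top','t9.png')
for nm,I in (('t0',im),('t9',t)):
    hsv=cv2.cvtColor(I,cv2.COLOR_BGR2HSV); 
    for lab,lo,hi in (('yel',(22,150,80),(36,255,255)),('white',(0,0,130),(180,70,255))):
        m=cv2.inRange(hsv,lo,hi); m[:160]=0; m[180:]=0; m[:,:225]=0; m[:,420:]=0
        n,l,st,c=cv2.connectedComponentsWithStats(m)
        for i in range(1,n):
            if st[i,4]>6: print(nm,lab,c[i],st[i],onz('top',*c[i],.02),onz('top',*c[i],.04))
```

```text
t0 yel [344.8571 171.3393] [343 164   5  16  56] [ 0.6985 -0.1042  0.02  ] [ 0.6939 -0.1029  0.04  ]
t0 yel [291.68 172.32] [290 169   4   8  25] [0.6975 0.0288 0.02  ] [0.693  0.0279 0.04  ]
t0 white [290.2675 176.7261] [265 166  52  14 157] [0.6863 0.0325 0.02  ] [0.682  0.0315 0.04  ]
t9 white [319.4352 161.5185] [297 160  35   7 108] [ 0.7241 -0.0409  0.02  ] [ 0.7192 -0.0407  0.04  ]
t9 white [281.3871 172.7935] [275 166  14  14 155] [0.6966 0.0546 0.02  ] [0.6921 0.0532 0.04  ]
t9 white [337.8966 176.9138] [332 174  12   6  58] [ 0.6845 -0.0865  0.02  ] [ 0.6802 -0.0855  0.04  ]
t9 white [362.4535 177.1628] [351 175  22   5  86] [ 0.6832 -0.148   0.02  ] [ 0.6789 -0.1459  0.04  ]
```

drive_tool(targets=[{"dx": 0.01,"dy": 0,"dz": 0,"yaw": 0,"fingers": 1},{"dx": 0,"dy": 0,"dz": 0,"yaw": 0,"fingers": 1}])

```text
clock: 19.9
position: [0.6006, -0.0223, 0.0735]
tool_rot: [3.14, 0.0, 1.569]
force: [-1.8, -3.0, 9.2]
grip_width: 0.0195
finger_force: 48.8
```

drive_tool(targets=[{"dx": 0,"dy": 0,"dz": 0,"yaw": 0,"fingers": 0.26},{"dx": 0,"dy": 0,"dz": 0,"yaw": 0,"fingers": 0.26},{"dx": 0,"dy": 0,"dz": 0,"yaw": 0,"fingers": 0.26},{"dx": 0,"dy": 0,"dz": -0.2,"yaw": 0,"fingers": 0.26},{"dx": 0,"dy": 0,"dz": -0.4,"yaw": 0,"fingers": 0.26},{"dx": 0,"dy": 0,"dz": -0.4,"yaw": 0,"fingers": 0},{"dx": 0,"dy": 0,"dz": -0.4,"yaw": 0,"fingers": 0},{"dx": -0.3,"dy": -0.2,"dz": 0,"yaw": 0,"fingers": 0},{"dx": -0.3,"dy": -0.2,"dz": 0,"yaw": 0,"fingers": 0},{"dx": -0.3,"dy": -0.2,"dz": -0.2,"yaw": 0,"fingers": 0},{"dx": -0.3,"dy": -0.2,"dz": -0.2,"yaw": 0,"fingers": 0},{"dx": -0.3,"dy": -0.2,"dz": -0.2,"yaw": 0,"fingers": 0},{"dx": -0.3,"dy": -0.2,"dz": -0.2,"yaw": 0,"fingers": 0},{"dx": 0,"dy": 0,"dz": 0,"yaw": 0,"fingers": 0},{"dx": 0,"dy": 0,"dz": 0,"yaw": 0,"fingers": 0}])

```text
clock: 21.4
position: [0.4796, -0.202, 0.2925]
tool_rot: [3.14, -0.0, 1.568]
force: [0.2, 1.3, -0.1]
grip_width: 0.0851
finger_force: 0.0
```

Run:
```python
from h import *
w,s=snap('wrist','w10.png'); print(s['position'],s['qpos'],s['clock'])
t,_=snap('top','t10.png'); c,_=snap('scene','s10.png')
hsv=cv2.cvtColor(t,cv2.COLOR_BGR2HSV); m=cv2.inRange(hsv,(22,150,80),(36,255,255)); m[:155]=0;m[185:]=0;m[:,225:][:,195:]=0
n,l,st,cc=cv2.connectedComponentsWithStats(m)
for i in range(1,n):
    if st[i,4]>6: print(cc[i],st[i],onz('top',*cc[i],.02))
o=np.zeros((600,800,3),np.uint8); o[:360,:480]=cv2.resize(w,(480,360)); o[:300,490:800]=cv2.resize(t[150:300,280:435],(310,300)); o[370:600,:480]=cv2.resize(c[250:365,200:440],(480,230)); o[310:600,490:790]=cv2.resize(c[230:305,145:222],(300,290)); cv2.imwrite('pics/z10.png',o)
```

```text
[ 0.4796 -0.202   0.2925] [-0.0162  0.3039  0.3851  1.8131 -0.1307  1.0482  0.416 ] 21.4
[344.9574 169.3617] [343 164   5  12  47] [ 0.7035 -0.1045  0.02  ]
```

View pics/z10.png

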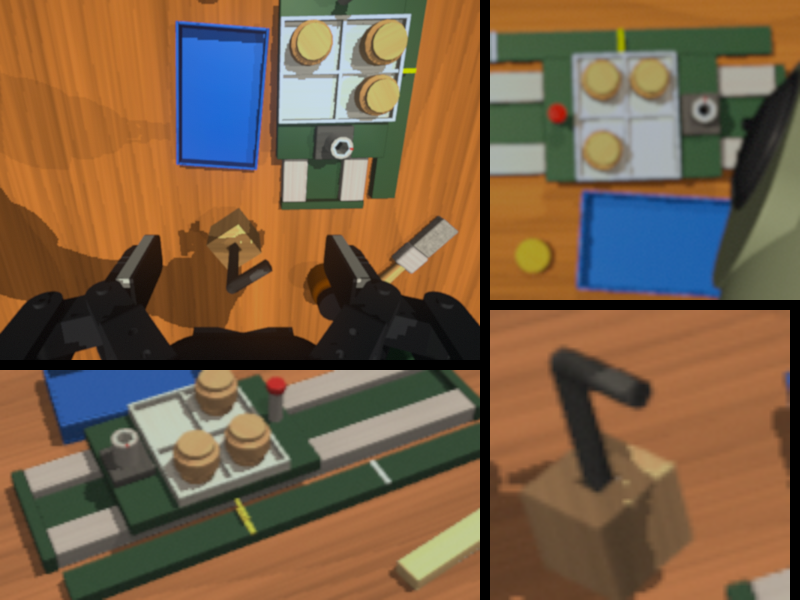

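Carriage is home: the pointer merges with the yellow line in both views, and the feet stand. The key's short arm leans away and left of its block. Take close looks at the socket, then at the key.

drive_tool(targets=[{"dx": 0.03,"dy": 0.3,"dz": 0.2,"yaw": 0,"fingers": 0},{"dx": 0.03,"dy": 0.3,"dz": 0.25,"yaw": 0,"fingers": 0},{"dx": 0.03,"dy": 0.3,"dz": 0.25,"yaw": 0,"fingers": 0},{"dx": 0.03,"dy": 0.3,"dz": 0.2,"yaw": 0,"fingers": 0},{"dx": 0,"dy": 0,"dz": 0,"yaw": 0,"fingers": 0},{"dx": 0,"dy": 0,"dz": 0,"yaw": 0,"fingers": 0}])

```text
clock: 22.15
position: [0.5996, -0.1889, 0.2006]
tool_rot: [-3.139, -0.0, 1.571]
force: [-0.4, -0.5, 0.4]
grip_width: 0.0855
finger_force: 0.0
```

```bash
python3 -c "
from h import *
im,s=snap('wrist','w11.png'); print(s['position'],s['tool_rot']); np.save('p11.npy',np.r_[s['position'],s['tool_rot']])"
```

```text
[ 0.5996 -0.1889  0.2006] [-3.1391 -0.0002  1.5712]
```

drive_tool(targets=[{"dx": 0,"dy": -0.1,"dz": -0.25,"yaw": 0,"fingers": 0},{"dx": -0.3,"dy": -0.3,"dz": -0.2,"yaw": 0,"fingers": 0},{"dx": -0.3,"dy": -0.3,"dz": 0,"yaw": 0,"fingers": 0},{"dx": -0.3,"dy": -0.3,"dz": 0,"yaw": 0,"fingers": 0},{"dx": -0.3,"dy": -0.3,"dz": 0,"yaw": 0,"fingers": 0},{"dx": -0.3,"dy": 0,"dz": 0,"yaw": 0,"fingers": 0},{"dx": 0,"dy": 0,"dz": 0,"yaw": 0,"fingers": 0},{"dx": 0,"dy": 0,"dz": 0,"yaw": 0,"fingers": 0}])

```text
clock: 23.0
position: [0.4691, -0.3399, 0.2477]
tool_rot: [3.141, 0.0, 1.569]
force: [0.5, -0.2, -0.4]
grip_width: 0.085
finger_force: 0.0
```

Run:
```python
from h import *
im,s=snap('wrist','w12.png'); print(s['position'],s['tool_rot']); np.save('p12.npy',np.r_[s['position'],s['tool_rot']])
a=cv2.imread('pics/w11.png'); o=np.zeros((400,800,3),np.uint8)
o[:,:400]=cv2.resize(a[190:290,274:374],(400,400),interpolation=cv2.INTER_CUBIC); o[:300,400:]=cv2.resize(im,(400,300)); cv2.imwrite('pics/z12.png',o)
```

```text
[ 0.4691 -0.3399  0.2477] [3.1407 0.0001 1.5686]
```

View pics/z12.png

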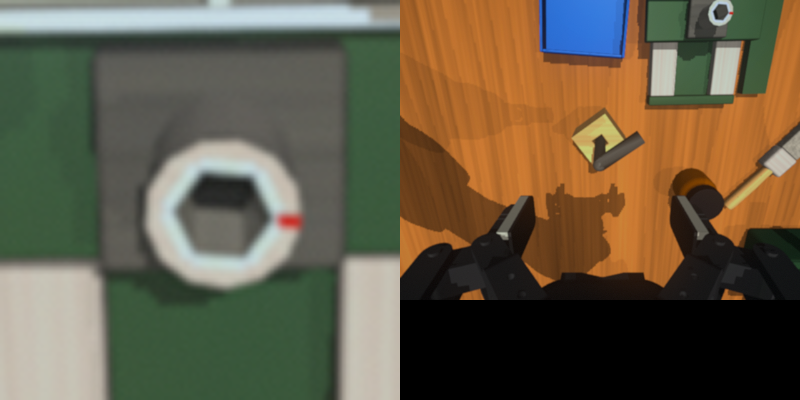

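Crop: socket centre at (223,213), red mark at (290,221), so about -7°. On the right, the key's bend is near full-frame (320,261) and the short tip near (381,221).

Run:
```python
from h import *
p=np.load('p11.npy'); s11=dict(position=p[:3],tool_rot=p[3:]); p=np.load('p12.npy'); s12=dict(position=p[:3],tool_rot=p[3:])
c=onz('wrist',329.75,243.25,.086,s11); m=onz('wrist',346.5,245.25,.086,s11); print('socket',c,'mark ang',np.degrees(np.arctan2(*(m-c)[1::-1])))
a=cv2.imread('pics/w11.png')[190:290,274:374]; hs=cv2.cvtColor(a,cv2.COLOR_BGR2HSV); rm=cv2.inRange(hs,(0,120,80),(8,255,255))|cv2.inRange(hs,(172,120,80),(180,255,255))
ys,xs=np.nonzero(rm); print('red',xs.mean()+274,ys.mean()+190,len(xs))
rg=cv2.inRange(hs,(0,0,150),(180,70,255)); rg[:30]=0; ys,xs=np.nonzero(rg[:, 30:80]); 
cn=max(cv2.findContours(cv2.inRange(hs[30:78,32:80],(0,0,140),(180,80,255)),0,1)[0],key=cv2.contourArea); (x,y),r=cv2.minEnclosingCircle(cn); print('ring',x+306,y+220,r)
im=cv2.imread('pics/w12.png'); h=cv2.cvtColor(im,cv2.COLOR_BGR2HSV)
k=((h[...,1]<90)&(h[...,2]<110)).astype(np.uint8); k[:200]=0;k[285:]=0;k[:,:280]=0;k[:,400:]=0
k=cv2.morphologyEx(k,cv2.MORPH_OPEN,np.ones((3,3))); n,l,st,cc=cv2.connectedComponentsWithStats(k); i=1+st[1:,4].argmax(); print(st[i])
cn=max(cv2.findContours((l==i).astype(np.uint8),0,1)[0],key=cv2.contourArea); print(cv2.approxPolyDP(cn,2,True)[:,0].tolist())
b=cv2.inRange(h,(15,60,120),(35,190,255)); b[:170]=0;b[280:]=0;b[:,:260]=0;b[:,:]=b; b[:,400:]=0
cn=max(cv2.findContours(b,0,1)[0],key=cv2.contourArea); print('block',cv2.approxPolyDP(cn,3,True)[:,0].tolist())
```

```text
socket [ 0.6033 -0.1964  0.086 ] mark ang -7.1010854932778855
red 346.3333333333333 244.93333333333334 15
ring 329.5 242.5 19.300357818603516
[ 310  215   80   58 1679]
[[387, 222], [379, 215], [317, 250], [310, 260], [312, 270], [326, 270], [388, 229]]
block [[329, 181], [274, 219], [307, 263], [311, 235], [308, 225], [321, 215], [332, 228], [329, 242], [357, 223]]
```

Run:
```python
from h import *
p=np.load('p12.npy'); s=dict(position=p[:3],tool_rot=p[3:])
q=lambda u,v,z:onz('wrist',u,v,z,s)
A=lambda a,b:np.degrees(np.arctan2(*(b-a)[1::-1]))
for z in (.145,.152): print('short',q(321.5,260,z),q(385,222,z),A(q(321.5,260,z),q(383.5,222,z)),A(q(317,250,z),q(379,215,z)),A(q(326,270,z),q(388,229,z)))
L,T,Rr,B=[q(u,v,.06) for u,v in ((274,219),(329,181),(357,223),(307,263))]
print('block',L,T,Rr,B,A(L,T),A(T,Rr),A(B,Rr),(L+Rr)/2,np.linalg.norm(L-T),np.linalg.norm(T-Rr))
print('hole',q(318,226,.06))
```

```text
short [ 0.4672 -0.3556  0.145 ] [ 0.5099 -0.3282  0.145 ] 33.26353851460774 30.851846705837396 35.61025727639852
short [ 0.4673 -0.3528  0.152 ] [ 0.5088 -0.3262  0.152 ] 33.26353851460782 30.851846705837485 35.610257276398535
block [ 0.4241 -0.3499  0.06  ] [ 0.4735 -0.3156  0.06  ] [ 0.499  -0.3538  0.06  ] [ 0.4531 -0.3927  0.06  ] 34.72769442030507 -56.33071651563379 40.351135932261144 [ 0.4615 -0.3518  0.06  ] 0.0602050494718788 0.045890878976338444
hole [ 0.4637 -0.3565  0.06  ]
```

drive_tool(targets=[{"dx": 0,"dy": 0,"dz": 0,"yaw": 0.089,"fingers": 0},{"dx": 0,"dy": 0,"dz": 0,"yaw": 0.089,"fingers": 0},{"dx": 0,"dy": 0,"dz": 0,"yaw": 0.089,"fingers": 0},{"dx": 0,"dy": 0,"dz": 0,"yaw": 0.089,"fingers": 0},{"dx": 0,"dy": 0,"dz": 0,"yaw": 0.089,"fingers": 0},{"dx": 0,"dy": 0,"dz": 0,"yaw": 0.089,"fingers": 0},{"dx": 0,"dy": 0,"dz": 0,"yaw": 0.087,"fingers": 0},{"dx": -0.13,"dy": 0.13,"dz": 0,"yaw": 0,"fingers": 0},{"dx": 0,"dy": 0,"dz": 0.2,"yaw": 0,"fingers": 0},{"dx": 0,"dy": 0,"dz": 0,"yaw": 0,"fingers": 0}])

```text
clock: 24.05
position: [0.4658, -0.356, 0.2255]
tool_rot: [-3.139, 0.001, 0.596]
force: [-0.1, 1.1, 0.4]
grip_width: 0.0855
finger_force: 0.0
```

Run:
```python
from h import *
im,s=snap('wrist','w13.png'); print(s['position'],s['tool_rot'],s['qpos'])
h=cv2.cvtColor(im,cv2.COLOR_BGR2HSV)
k=((h[...,1]<90)&(h[...,2]<110)).astype(np.uint8); k[:,:270]=0;k[:,380:]=0;k[400:]=0
k=cv2.morphologyEx(k,cv2.MORPH_OPEN,np.ones((3,3))); n,l,st,cc=cv2.connectedComponentsWithStats(k)
for i in range(1,n):
    if st[i,4]>300:
        cn=max(cv2.findContours((l==i).astype(np.uint8),0,1)[0],key=cv2.contourArea); print(st[i],cv2.approxPolyDP(cn,2,True)[:,0].tolist())
Rm=R.from_euler('xyz',s['tool_rot']).as_matrix()
for u,v in ((324,200),(324,300)): print((onz('wrist',u,v,.145,s)-s['position'])@Rm)
```

```text
[ 0.4658 -0.356   0.2255] [-3.1388  0.0007  0.5956] [ 0.1326  0.54    0.6153  1.7325 -0.3635  0.9883 -0.0904]
[ 321    0   59  102 1828] [[379, 0], [354, 0], [357, 3], [351, 8], [355, 10], [353, 14], [356, 23], [350, 34], [346, 31], [348, 37], [340, 51], [342, 56], [353, 39], [354, 42], [329, 87], [321, 96], [325, 101], [330, 101], [378, 24]]
[ 315  163   23  100 2055] [[335, 163], [316, 164], [315, 171], [316, 253], [319, 259], [325, 262], [333, 260], [337, 254]]
[ 0.0316 -0.      0.0805]
[-0.0353  0.      0.0805]
```

drive_tool(targets=[{"dx": 0,"dy": 0.013,"dz": 0.3,"yaw": 0,"fingers": 0},{"dx": 0,"dy": 0,"dz": 0.4,"yaw": 0,"fingers": 0},{"dx": 0,"dy": 0,"dz": 0.4,"yaw": 0,"fingers": 0},{"dx": 0,"dy": 0,"dz": 0.2,"yaw": 0,"fingers": 0},{"dx": 0,"dy": 0,"dz": 0.075,"yaw": 0,"fingers": 0},{"dx": 0,"dy": 0,"dz": 0,"yaw": 0,"fingers": 1},{"dx": 0,"dy": 0,"dz": 0,"yaw": 0,"fingers": 1},{"dx": 0,"dy": 0,"dz": 0,"yaw": 0,"fingers": 1},{"dx": 0,"dy": 0,"dz": 0,"yaw": 0,"fingers": 1},{"dx": 0,"dy": 0,"dz": 0,"yaw": 0,"fingers": 1},{"dx": 0,"dy": 0,"dz": 0,"yaw": 0,"fingers": 1},{"dx": 0,"dy": 0,"dz": 0,"yaw": 0,"fingers": 1},{"dx": 0,"dy": 0,"dz": 0,"yaw": 0,"fingers": 1}], squeeze=40)

```text
clock: 25.4
position: [0.4669, -0.3586, 0.0902]
tool_rot: [-3.141, -0.001, 0.594]
force: [-1.9, 3.4, 10.0]
grip_width: 0.0139
finger_force: 40.2
```

drive_tool(targets=[{"dx": 0,"dy": 0,"dz": -0.1,"yaw": 0,"fingers": 1},{"dx": 0,"dy": 0,"dz": -0.2,"yaw": 0,"fingers": 1},{"dx": 0,"dy": 0,"dz": -0.2,"yaw": 0,"fingers": 1},{"dx": 0,"dy": 0,"dz": -0.2,"yaw": 0,"fingers": 1},{"dx": 0,"dy": 0,"dz": -0.05,"yaw": 0,"fingers": 1},{"dx": 0,"dy": 0,"dz": 0,"yaw": -0.09,"fingers": 1},{"dx": 0,"dy": 0,"dz": 0,"yaw": -0.09,"fingers": 1},{"dx": 0,"dy": 0,"dz": 0,"yaw": -0.09,"fingers": 1},{"dx": 0,"dy": 0,"dz": 0,"yaw": -0.09,"fingers": 1},{"dx": 0,"dy": 0,"dz": 0,"yaw": -0.09,"fingers": 1},{"dx": 0,"dy": 0,"dz": 0,"yaw": -0.09,"fingers": 1},{"dx": 0,"dy": 0,"dz": 0,"yaw": -0.09,"fingers": 1},{"dx": 0,"dy": 0,"dz": 0,"yaw": -0.09,"fingers": 1},{"dx": 0,"dy": 0,"dz": 0,"yaw": -0.09,"fingers": 1},{"dx": 0,"dy": 0,"dz": 0,"yaw": -0.09,"fingers": 1},{"dx": 0,"dy": 0,"dz": 0,"yaw": -0.1,"fingers": 1},{"dx": 0,"dy": 0,"dz": 0,"yaw": 0,"fingers": 1}])

```text
clock: 27.1
position: [0.4665, -0.3588, 0.1642]
tool_rot: [3.141, -0.0, 2.161]
force: [-0.3, -0.9, -2.5]
grip_width: 0.0138
finger_force: 39.2
```

drive_tool(targets=[{"dx": -0.2,"dy": 0,"dz": 0,"yaw": 0,"fingers": 1},{"dx": -0.24,"dy": 0,"dz": 0,"yaw": 0,"fingers": 1},{"dx": 0,"dy": 0,"dz": 0.2,"yaw": 0,"fingers": 1},{"dx": 0,"dy": 0,"dz": 0.17,"yaw": 0,"fingers": 1},{"dx": 0,"dy": 0,"dz": 0,"yaw": 0,"fingers": 1}], squeeze=30)

```text
clock: 27.6
position: [0.4901, -0.3946, 0.1252]
tool_rot: [-3.14, -0.004, 2.154]
force: [-0.8, 0.8, -2.5]
grip_width: 0.0137
finger_force: 39.1
```

drive_tool(targets=[{"dx": 0.06,"dy": 0,"dz": 0,"yaw": 0,"fingers": 1},{"dx": 0.07,"dy": 0,"dz": 0.003,"yaw": 0,"fingers": 1},{"dx": 0.08,"dy": 0,"dz": 0.003,"yaw": 0,"fingers": 1},{"dx": 0.08,"dy": 0,"dz": 0.003,"yaw": 0,"fingers": 1},{"dx": 0.07,"dy": 0,"dz": 0.025,"yaw": 0,"fingers": 1},{"dx": 0.07,"dy": 0,"dz": 0.025,"yaw": 0,"fingers": 1},{"dx": 0.07,"dy": 0,"dz": 0.025,"yaw": 0,"fingers": 1},{"dx": 0,"dy": 0,"dz": 0,"yaw": 0,"fingers": 1}])

```text
clock: 28.4
position: [0.4632, -0.3529, 0.1191]
tool_rot: [3.141, -0.001, 2.158]
force: [1.2, -1.3, 0.4]
grip_width: 0.013
finger_force: 41.0
```

Run:
```python
from h import *
c,s=snap('scene','s14.png'); w,_=snap('wrist','w14.png'); print(s['position'])
o=np.zeros((400,800,3),np.uint8); o[:,:400]=cv2.resize(c[190:310,120:240],(400,400)); o[:300,400:]=cv2.resize(w,(400,300)); cv2.imwrite('pics/z14.png',o)
```

```text
[ 0.4632 -0.3529  0.1191]
```

View pics/z14.png

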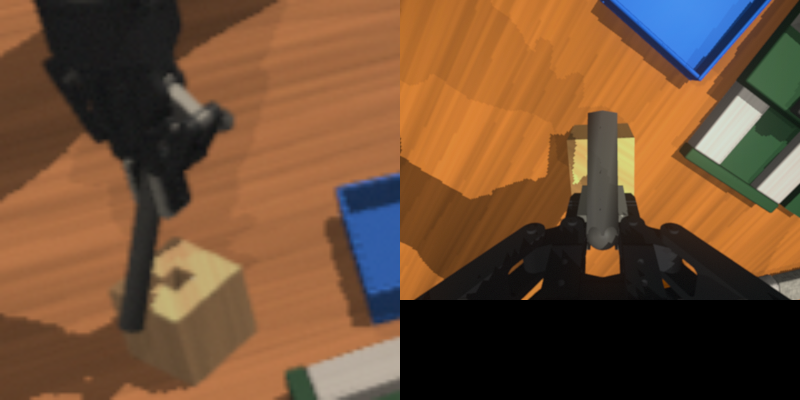

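The arm trails on the block's edge and the key is pivoting in the pads as planned. Continue the arc.

drive_tool(targets=[{"dx": 0.06,"dy": 0,"dz": 0.042,"yaw": 0,"fingers": 1},{"dx": 0.06,"dy": 0,"dz": 0.042,"yaw": 0,"fingers": 1},{"dx": 0.06,"dy": 0,"dz": 0.042,"yaw": 0,"fingers": 1},{"dx": 0.048,"dy": 0,"dz": 0.055,"yaw": 0,"fingers": 1},{"dx": 0.048,"dy": 0,"dz": 0.055,"yaw": 0,"fingers": 1},{"dx": 0.048,"dy": 0,"dz": 0.055,"yaw": 0,"fingers": 1},{"dx": 0.032,"dy": 0,"dz": 0.065,"yaw": 0,"fingers": 1},{"dx": 0.032,"dy": 0,"dz": 0.065,"yaw": 0,"fingers": 1},{"dx": 0.032,"dy": 0,"dz": 0.065,"yaw": 0,"fingers": 1},{"dx": 0,"dy": 0,"dz": 0,"yaw": 0,"fingers": 1}])

```text
clock: 29.5
position: [0.4395, -0.3181, 0.0696]
tool_rot: [-3.141, -0.002, 2.158]
force: [0.6, 0.3, 1.7]
grip_width: 0.0136
finger_force: 40.7
```

drive_tool(targets=[{"dx": 0.02,"dy": 0,"dz": 0.07,"yaw": 0,"fingers": 1},{"dx": 0.015,"dy": 0,"dz": 0.07,"yaw": 0,"fingers": 1},{"dx": 0,"dy": 0,"dz": 0.03,"yaw": 0,"fingers": 1},{"dx": 0,"dy": 0,"dz": 0,"yaw": 0,"fingers": 1}])

```text
clock: 29.9
position: [0.4378, -0.3156, 0.0532]
tool_rot: [-3.141, -0.001, 2.158]
force: [-0.9, 2.1, 2.4]
grip_width: 0.0137
finger_force: 40.2
```

drive_tool(targets=[{"dx": 0,"dy": 0,"dz": 0.02,"yaw": 0,"fingers": 1},{"dx": 0,"dy": 0,"dz": 0,"yaw": 0,"fingers": 1}])

```text
clock: 30.1
position: [0.4383, -0.316, 0.0516]
tool_rot: [3.142, 0.0, 2.158]
force: [-2.6, 1.6, 3.9]
grip_width: 0.0135
finger_force: 40.4
```

drive_tool(targets=[{"dx": 0,"dy": 0,"dz": 0.015,"yaw": 0,"fingers": 1},{"dx": 0,"dy": 0,"dz": 0,"yaw": 0,"fingers": 1}])

```text
clock: 30.3
position: [0.4383, -0.316, 0.0501]
tool_rot: [3.142, 0.0, 2.158]
force: [-1.4, 2.6, 4.3]
grip_width: 0.0133
finger_force: 40.3
```

drive_tool(targets=[{"dx": 0,"dy": 0,"dz": 0.01,"yaw": 0,"fingers": 1},{"dx": 0,"dy": 0,"dz": 0,"yaw": 0,"fingers": 1}])

```text
clock: 30.5
position: [0.4382, -0.3159, 0.0491]
tool_rot: [-3.142, -0.0, 2.158]
force: [-1.0, 1.8, 5.0]
grip_width: 0.0139
finger_force: 40.3
```

drive_tool(targets=[{"dx": 0,"dy": 0,"dz": 0.01,"yaw": 0,"fingers": 1},{"dx": 0,"dy": 0,"dz": 0,"yaw": 0,"fingers": 1}])

```text
clock: 30.7
position: [0.4383, -0.3159, 0.048]
tool_rot: [-3.142, -0.0, 2.158]
force: [-2.4, 2.7, 4.2]
grip_width: 0.0136
finger_force: 40.3
```

drive_tool(targets=[{"dx": 0,"dy": 0,"dz": 0.01,"yaw": 0,"fingers": 1},{"dx": 0,"dy": 0,"dz": 0,"yaw": 0,"fingers": 1}])

```text
clock: 30.9
position: [0.4382, -0.3159, 0.047]
tool_rot: [-3.142, -0.0, 2.158]
force: [-2.0, 3.1, 4.5]
grip_width: 0.0134
finger_force: 40.3
```

```bash
cat >> h.py <<'E'
def proj(name,P):
    c=camera_info(name); T=np.linalg.inv(np.array(c['T'])); p=T[:3,:3]@np.asarray(P)+T[:3,3]
    return np.array([c['cx']+c['fx']*p[0]/-p[2], c['cy']-c['fy']*p[1]/-p[2]])
E
python3 - <<'E'
from h import *
c,s=snap('scene','s15.png'); w,_=snap('wrist','w15.png')
e=np.array([np.cos(s['tool_rot'][2]),np.sin(s['tool_rot'][2]),0]); g=s['position']+[0,0,.019]
for n,P in (('grip',g),('ltip',g-e*.099),('bend',g+e*.036),('stip',g+e*.036-[0,0,.055])): print(n,P,proj('scene',P))
k=cv2.cvtColor(c,cv2.COLOR_BGR2HSV); m=((k[...,2]<75)&(k[...,1]<120)).astype(np.uint8)
for y in range(225,312,2): print(y,''.join('#' if v else '.' for v in m[y,140:240]))
E
```

```text
grip [ 0.4382 -0.3159  0.066 ] [188.0323 258.1432]
ltip [ 0.4931 -0.3983  0.066 ] [154.1986 284.6944]
bend [ 0.4183 -0.2859  0.066 ] [199.3244 249.2817]
stip [ 0.4183 -0.2859  0.011 ] [203.2797 266.9648]
225 ...................####################################.............................................
227 ...................#####################################............................................
229 ....................#####################################...........................................
231 .....................#################################.###..........................................
233 ......................###############################...............................................
235 ........................##############################..............................................
237 ..........................####..########################............................................
239 ..........................################################.......###................................
241 ............................########################
[... 3023 characters left out ...]
......................................................................
301 .......................................................................#............................
303 ..................................................................#.................................
305 ...................................................................#................................
307 ...................................................................##...............................
309 ...................................................................##.....#.........................
311 ....................................................................##..............................
```

The mask agrees: long arm level to about 1-2°, short arm hanging vertical. Grip harder, lift, and carry it to the screw.

drive_tool(targets=[{"dx": 0,"dy": 0,"dz": 0,"yaw": 0,"fingers": 1},{"dx": 0,"dy": 0,"dz": 0,"yaw": 0,"fingers": 1},{"dx": 0,"dy": 0,"dz": 0,"yaw": 0,"fingers": 1},{"dx": 0,"dy": 0,"dz": -0.1,"yaw": 0,"fingers": 1},{"dx": 0,"dy": 0,"dz": -0.2,"yaw": 0,"fingers": 1},{"dx": 0,"dy": 0,"dz": -0.3,"yaw": 0,"fingers": 1},{"dx": 0,"dy": 0,"dz": -0.3,"yaw": 0,"fingers": 1},{"dx": 0,"dy": 0,"dz": -0.28,"yaw": 0,"fingers": 1},{"dx": 0,"dy": 0,"dz": 0,"yaw": 0.09,"fingers": 1},{"dx": 0,"dy": 0,"dz": 0,"yaw": 0.09,"fingers": 1},{"dx": 0,"dy": 0,"dz": 0,"yaw": 0.09,"fingers": 1},{"dx": 0,"dy": 0,"dz": 0,"yaw": 0.09,"fingers": 1},{"dx": 0,"dy": 0,"dz": 0,"yaw": 0.09,"fingers": 1},{"dx": 0,"dy": 0,"dz": 0,"yaw": 0.09,"fingers": 1},{"dx": 0,"dy": 0,"dz": 0,"yaw": 0.09,"fingers": 1},{"dx": 0,"dy": 0,"dz": 0,"yaw": 0.09,"fingers": 1},{"dx": 0,"dy": 0,"dz": 0,"yaw": 0.07,"fingers": 1}], squeeze=110)

```text
clock: 32.7
position: [0.4383, -0.3159, 0.1656]
tool_rot: [3.141, -0.0, 0.911]
force: [0.6, 0.8, -2.1]
grip_width: 0.0126
finger_force: 107.0
```

drive_tool(targets=[{"dx": 0.16,"dy": 0.05,"dz": 0,"yaw": 0,"fingers": 1},{"dx": 0.27,"dy": 0.1,"dz": 0,"yaw": 0,"fingers": 1},{"dx": 0.27,"dy": 0.1,"dz": 0,"yaw": 0,"fingers": 1},{"dx": 0.27,"dy": 0.1,"dz": 0,"yaw": 0,"fingers": 1},{"dx": 0.27,"dy": 0.1,"dz": 0,"yaw": 0,"fingers": 1},{"dx": 0.17,"dy": 0.06,"dz": 0,"yaw": 0,"fingers": 1},{"dx": 0,"dy": 0,"dz": 0,"yaw": 0,"fingers": 1},{"dx": 0,"dy": 0,"dz": 0,"yaw": 0,"fingers": 1}])

```text
clock: 33.5
position: [0.5642, -0.2351, 0.1651]
tool_rot: [-3.141, 0.0, 0.918]
force: [-1.2, -0.6, -1.9]
grip_width: 0.0126
finger_force: 107.2
```

Run:
```python
from h import *
w,s=snap('wrist','w16.png'); print(s['position'],s['tool_rot'],s['clock'],s['grip_width'])
Rm=R.from_euler('xyz',s['tool_rot']).as_matrix()
def wp(P):
    c=camera_info('wrist'); T=np.eye(4);T[:3,:3]=Rm;T[:3,3]=s['position'];T=np.linalg.inv(T@np.array(c['hand_eye']));p=T[:3,:3]@P+T[:3,3]
    return np.array([c['cx']+c['fx']*p[0]/-p[2],c['cy']-c['fy']*p[1]/-p[2]])
tl=lambda *a:s['position']+Rm@np.array(a)
print('socket',wp(np.array([.6033,-.1964,.086])),'bend',wp(tl(.036,0,-.019)),'stip',wp(tl(.036,0,.036)),'stip front',wp(tl(.043,0,.036)))
g=cv2.cvtColor(w,cv2.COLOR_BGR2HSV)
for y in range(200,360,4): print(y,' '.join('%3d'%v for v in g[y,270:380:4,2]))
```

```text
[ 0.5642 -0.2351  0.1651] [-3.1413  0.0004  0.918 ] 33.5 0.01259485443906681
socket [337.4059 161.747 ] bend [324.3964 251.9237] stip [324.2787 211.7661] stip front [324.2939 197.5517]
200 105 106 106 104 104 104 104 103 103 106 104 101  88  62  73 100  73  65  65  67  66  66  67  67  72 107 106 106
204 105 104 104 104 104 104 103 103 103 103 100  65  55  61  61  60  61  64  65  65  66  65  67  66  99 107 105 106
208 101 106 105 104 105 104 104 104 104 104  47  53  58  63  60  59  59  58  66  78  87  84  73 105 105 105 106 106
212  98  98 105 103 103 104 104 104 103 100  47  56  60  61  59  59  57  57 102 104 105 104 104 105 105 105 106 106
216  96  96 102 104 104 103 103 103 103  98  50  56  61  59  58  58  58  55  90 104 104 104 104 103 104 105 107 106
220  95  95 103 103 104 102 104 103 103  83  53  60  59  59  59  58  57  50 166  95 104 104 105 104 103 103 103 103
224  96 101 102 101 102 103 103 100  97 113  54  60  60  59  58  57  56  51 195 144  98 103 103 103 102 103 103 103
228 103 101 102 101 101 102  94 117 138  99  56  62  61  58  58  57  56  50 192 218 113 101 103 103 104
[... 3024 characters left out ...]
  68
336  46  46  46  44 102 117 116 117  44  57  66  78  86  94  95  93  91  89  81  45 112 113 115  87  38  35  33  43
340  44  45  39  44 103 117 115 117  38  54  67  76  88  93  95  94  91  84  72  37  82 110 111 101  34  31  31  31
344  45  44  39  39 138 123 153 180  55  47  65  76  86  93  94  93  85  80  61  54 177 170 163 130  30  31  33  32
348  44  42  42  42  41  49 147 235  75  40  61  77  86  90  92  88  82  80  63  69 226 194  54  33  33  36  36  38
352  44  44  37  43  41  41  42 157  49  40  65  76  84  88  86  86  81  80  58  71 220  35  35  34  36  37  36  36
356  53  54  52  50  41  40  38  52  43  39  60  75  85  88  87  84  81  79  58  67  74  33  35  34  51  48  46  40
```

```bash
cat >> h.py <<'E'
def wproj(s,a,tool=True):
    Rm=R.from_euler('xyz',s['tool_rot']).as_matrix(); P=s['position']+Rm@np.array(a) if tool else np.array(a)
    c=camera_info('wrist'); T=np.eye(4);T[:3,:3]=Rm;T[:3,3]=s['position'];T=np.linalg.inv(T@np.array(c['hand_eye']));p=T[:3,:3]@P+T[:3,3]
    return np.array([c['cx']+c['fx']*p[0]/-p[2],c['cy']-c['fy']*p[1]/-p[2]])
E
python3 - <<'E'
from h import *
w=cv2.imread('pics/w16.png'); s=readout.observe(); g=cv2.cvtColor(w,cv2.COLOR_BGR2HSV)
for y in range(194,224,2): print(y,' '.join('%3d'%v for v in g[y,300:352:2,1]))
for x in (.030,.033,.036): print(x,'front corner tip',wproj(s,(x+.0081,0,.036)),'side',wproj(s,(x+.004,.007,.036)),wproj(s,(x+.004,-.007,.036)),'topfront',wproj(s,(x+.0081,0,-.019-.008)))
gr=cv2.inRange(g,(0,0,140),(180,60,255)); gr[190:]=0; gr[:,:300]=0; gr[:,375:]=0
cn=[c for c in cv2.findContours(gr,0,1)[0] if cv2.contourArea(c)>100]
for c in cn: print('bright',cv2.boundingRect(c),cv2.minEnclosingCircle(c))
rd=((g[...,0]<8)|(g[...,0]>172))&(g[...,1]>120)&(g[...,2]>80); rd[:130]=0; rd[190:]=0; rd[:,:310]=0; rd[:,370:]=0; ys,xs=np.nonzero(rd); print('red',xs.mean(),ys.mean(),len(xs)); print(s['tool_rot'])
E
```

```text
194  90  89  91  88  86  85  86  89  86  44  21  25  25  21  21  21  22  23  25  19  16  41  71  80  76  75
196  88  87  90  90  87  88  90  84  87  85  41  20  23  23  21  23  26  25  24  19  49  73  76  80  77  76
198  88  90  87  88  87  87  86  87  89  90  79  23  22  22  26  24  24  24  23  58  78  77  77  73  72  77
200  86  87  88  89  90  91  90  88  91  81  51  21  16  21  23  20  20  28  67  78  78  75  77  76  72  77
202  88  90  87  89  93  91  92  85  69  36  21  16  17  17  21  18  36  71  76  80  80  73  77  81  78  77
204  87  87  88  89  91  89  75  43  22  19  17  17  21  17  17  21  22  38  56  72  77  82  75  75  81  70
206  88  91  93  90  82  62  25  25  19  22  21  21  21  22  17  17  22  18  26  43  68  78  75  73  75  73
208  90  88  91  91  74  22  10  19  23  18  21  20  17  26  26  26  22  26  22  26  60  77  85  82  79  85
210  91  93  89  90  68  22  21  19  18  22  17  21  17  26  18  18  22  22  22  18  58  82  87  93  87  89
212  91  89  92  89  60  16  15  23  18  21  21  17  17  26  21  17  17  22  18  18  71  90  90  88  89  87
214  89  87  89  84 
[... 364 characters left out ...]
 22  26  23  27  23  15  24  26  25  70  92  93
222  89  88  43  23  27  29  27  21  21  25  22  21  22  22  22  27  22  27  19  25  29  26  29  30  75  92
0.03 front corner tip [324.2832 207.5385] side [338.6966 215.7742] [309.8525 215.7531] topfront [324.4293 254.5705]
0.033 front corner tip [324.2897 201.4446] side [338.7788 209.7673] [309.7832 209.7463] topfront [324.4402 245.8715]
0.036 front corner tip [324.2964 195.286 ] side [338.8619 203.697 ] [309.7131 203.676 ] topfront [324.4512 237.0344]
bright (313, 137, 50, 50) ((336.9259338378906, 161.44444274902344), 25.115737915039062)
bright (300, 1, 75, 128) ((335.0, 64.5), 72.50699615478516)
red 355.28 150.56 25
[-3.1414  0.0005  0.917 ]
```

drive_tool(targets=[{"dx": 0.1,"dy": 0.04,"dz": 0,"yaw": 0,"fingers": 1},{"dx": 0.112,"dy": 0.035,"dz": 0,"yaw": 0,"fingers": 1},{"dx": 0,"dy": 0,"dz": 0.2,"yaw": 0,"fingers": 1},{"dx": 0,"dy": 0,"dz": 0.15,"yaw": 0,"fingers": 1},{"dx": 0,"dy": 0,"dz": 0,"yaw": 0,"fingers": 1},{"dx": 0,"dy": 0,"dz": 0,"yaw": 0,"fingers": 1}])

```text
clock: 34.15
position: [0.5833, -0.2229, 0.1301]
tool_rot: [-3.141, 0.0, 0.917]
force: [0.7, -0.2, -2.6]
grip_width: 0.0129
finger_force: 107.3
```

Run:
```python
from h import *
w,s=snap('wrist','w17.png'); print(s['position'],s['tool_rot'],s['force'])
S=np.array([.6033,-.1964,.086]); Rm=R.from_euler('xyz',s['tool_rot']).as_matrix(); print('sock tool',(S-s['position'])@Rm,'px',wproj(s,S,False))
g=cv2.cvtColor(w,cv2.COLOR_BGR2HSV)
for x in (.030,.033,.036): print(x,wproj(s,(x+.0081,0,.036)),wproj(s,(x+.004,.007,.036)))
for y in range(176,226,2): print(y,' '.join('%3d'%v for v in g[y,290:362:3,2]))
```

```text
[ 0.5833 -0.2229  0.1301] [-3.1412  0.0004  0.9168] [ 0.7223 -0.157  -2.5931]
sock tool [ 0.0332 -0.0002  0.044 ] px [323.8288 213.0701]
0.03 [324.2838 207.5379] [338.6972 215.7737]
0.033 [324.2904 201.4441] [338.7794 209.7668]
0.036 [324.297  195.2855] [338.8625 203.6965]
176  81 103 108 109 111 110 111 110 108 106 107 109 110 109 108 110 112 111 108 104 103 104 103  81
178  99 108 108 110 111 110 111 108 109 108 111 112 110 107 108 111 110 108 106 103 103 106 108  96
180 106 109 108 110 112 111 109 108 110 111 113 112 109 106 104 102 107 106 103 103 107 108 108 106
182 108 110 111 111 111 108 107 108 110 113 111 111 109 106 104 101  98 104 103 105 109 109 108 108
184 109 110 111 110 105 104 105 108 110 111 109 108 108 105 102  98  95  96 105 109 107 108 107 108
186 109 112 111 109 100 100 105 109 106 118 131 158 159 123 100  95  92  88 102 107 108 110 107 107
188 112 111 110 100  99 102 104 132 161 195 213 223 223 208 170 130  94  84  92 108 108 108 107 106
190 111 110 102  99  96 102 120 210 224 223 223 222 223 223 223 216 160  83  83 108 108 108 105 106
192 110 103 100  99  97 11
[... 973 characters left out ...]

212 102 102 139 208 210 232 137  50  56  59  61  60  60  58  57  57  56 199 228 222 213  70  99 107
214 101  99 128 207 208 232 119  51  58  60  61  59  59  58  58  57  54 148 224 223 201  65  78 106
216 100  99 119 211 211 235 103  52  57  61  60  59  59  57  57  56  52 139 188 223 173  64  87 105
218  99  98 109 210 212 235  97  53  58  61  60  60  59  58  57  55  52 139 160 222 161  65  95  90
220  94  96 104 208 209 234  87  54  58  60  59  58  57  58  56  55  50 138 151 183 140  66  70  69
222  85  95 100 194 206 233  77  55  59  60  57  59  59  57  56  56  49 124 143 146 107  62  61  64
224  89  92  97 160 207 208  61  55  60  59  59  57  57  58  55  54  49 105 133 128  69  58  63  64
```

drive_tool(targets=[{"dx": -0.014,"dy": 0,"dz": 0,"yaw": 0,"fingers": 1},{"dx": 0,"dy": 0,"dz": 0.05,"yaw": 0,"fingers": 1},{"dx": 0,"dy": 0,"dz": 0.03,"yaw": 0,"fingers": 1},{"dx": 0,"dy": 0,"dz": 0.02,"yaw": 0,"fingers": 1},{"dx": 0,"dy": 0,"dz": 0.02,"yaw": 0,"fingers": 1},{"dx": 0,"dy": 0,"dz": 0,"yaw": 0,"fingers": 1}])

```text
clock: 34.8
position: [0.5824, -0.2238, 0.1177]
tool_rot: [-3.141, 0.0, 0.917]
force: [0.1, -0.4, -1.4]
grip_width: 0.0124
finger_force: 107.3
```

drive_tool(targets=[{"dx": 0,"dy": 0,"dz": 0.02,"yaw": 0,"fingers": 1},{"dx": 0,"dy": 0,"dz": 0.02,"yaw": 0,"fingers": 1},{"dx": 0,"dy": 0,"dz": 0,"yaw": 0,"fingers": 1}])

```text
clock: 35.1
position: [0.5824, -0.2238, 0.1138]
tool_rot: [-3.141, 0.0, 0.917]
force: [0.0, -0.9, -1.4]
grip_width: 0.0125
finger_force: 107.3
```

drive_tool(targets=[{"dx": 0,"dy": 0,"dz": 0.02,"yaw": 0,"fingers": 1},{"dx": 0,"dy": 0,"dz": 0.02,"yaw": 0,"fingers": 1},{"dx": 0,"dy": 0,"dz": 0,"yaw": 0,"fingers": 1}])

```text
clock: 35.4
position: [0.5824, -0.2238, 0.1098]
tool_rot: [-3.141, 0.0, 0.917]
force: [0.6, 0.0, -2.5]
grip_width: 0.0125
finger_force: 107.3
```

drive_tool(targets=[{"dx": 0,"dy": 0,"dz": 0.02,"yaw": 0,"fingers": 1},{"dx": 0,"dy": 0,"dz": 0.02,"yaw": 0,"fingers": 1},{"dx": 0,"dy": 0,"dz": 0.02,"yaw": 0,"fingers": 1},{"dx": 0,"dy": 0,"dz": 0,"yaw": 0,"fingers": 1}])

```text
clock: 35.8
position: [0.582, -0.2242, 0.1037]
tool_rot: [-3.141, 0.001, 0.917]
force: [-6.3, -7.9, -7.4]
grip_width: 0.0122
finger_force: 125.1
```

drive_tool(targets=[{"dx": 0,"dy": 0,"dz": 0.02,"yaw": 0,"fingers": 1},{"dx": 0,"dy": 0,"dz": 0.02,"yaw": 0,"fingers": 1},{"dx": 0,"dy": 0,"dz": 0.02,"yaw": 0,"fingers": 1},{"dx": 0,"dy": 0,"dz": 0,"yaw": 0,"fingers": 1}])

```text
clock: 36.2
position: [0.5822, -0.224, 0.0977]
tool_rot: [-3.141, 0.0, 0.917]
force: [-1.7, -2.3, 5.2]
grip_width: 0.0123
finger_force: 128.6
```

Seated about 24 mm deep. I'll release, slide out to about 100 mm along the long arm, and regrip.

drive_tool(targets=[{"dx": 0,"dy": 0,"dz": 0,"yaw": 0,"fingers": 0.5},{"dx": 0,"dy": 0,"dz": 0,"yaw": 0,"fingers": 0.5},{"dx": 0,"dy": 0,"dz": 0,"yaw": 0,"fingers": 0.5},{"dx": -0.22,"dy": 0,"dz": 0,"yaw": 0,"fingers": 0.5},{"dx": -0.22,"dy": 0,"dz": 0,"yaw": 0,"fingers": 0.5},{"dx": -0.21,"dy": 0,"dz": 0,"yaw": 0,"fingers": 0.5},{"dx": 0,"dy": 0,"dz": 0,"yaw": 0,"fingers": 0.5},{"dx": 0,"dy": 0,"dz": 0,"yaw": 0,"fingers": 1},{"dx": 0,"dy": 0,"dz": 0,"yaw": 0,"fingers": 1},{"dx": 0,"dy": 0,"dz": 0,"yaw": 0,"fingers": 1},{"dx": 0,"dy": 0,"dz": 0,"yaw": 0,"fingers": 1},{"dx": 0,"dy": 0,"dz": 0,"yaw": 0,"fingers": 1}], squeeze=40)

```text
clock: 37.4
position: [0.5435, -0.2748, 0.098]
tool_rot: [-3.142, -0.001, 0.918]
force: [1.0, 3.1, -0.0]
grip_width: 0.0125
finger_force: 41.5
```

drive_tool(targets=[{"dx": 0.001,"dy": -0.052,"dz": 0,"yaw": 0.033,"fingers": 1},{"dx": 0.001,"dy": -0.052,"dz": 0,"yaw": 0.033,"fingers": 1},{"dx": 0.001,"dy": -0.052,"dz": 0,"yaw": 0.033,"fingers": 1},{"dx": 0.001,"dy": -0.052,"dz": 0,"yaw": 0.033,"fingers": 1},{"dx": 0.001,"dy": -0.052,"dz": 0,"yaw": 0.033,"fingers": 1}])

```text
clock: 37.9
position: [0.5255, -0.2573, 0.0986]
tool_rot: [3.139, -0.001, 0.657]
force: [5.0, -1.9, 2.9]
grip_width: 0.0121
finger_force: 42.1
```

drive_tool(targets=[{"dx": 0.002,"dy": -0.052,"dz": 0,"yaw": 0.033,"fingers": 1},{"dx": 0.001,"dy": -0.052,"dz": 0,"yaw": 0.033,"fingers": 1},{"dx": 0.001,"dy": -0.052,"dz": 0,"yaw": 0.033,"fingers": 1},{"dx": 0.001,"dy": -0.052,"dz": 0,"yaw": 0.033,"fingers": 1},{"dx": 0.001,"dy": -0.052,"dz": 0,"yaw": 0.033,"fingers": 1},{"dx": 0.001,"dy": -0.052,"dz": 0,"yaw": 0.033,"fingers": 1},{"dx": 0.002,"dy": -0.052,"dz": 0,"yaw": 0.033,"fingers": 1},{"dx": 0.001,"dy": -0.052,"dz": 0,"yaw": 0.033,"fingers": 1},{"dx": 0.001,"dy": -0.052,"dz": 0,"yaw": 0.033,"fingers": 1},{"dx": 0.001,"dy": -0.052,"dz": 0,"yaw": 0.033,"fingers": 1}])

```text
clock: 38.9
position: [0.5047, -0.2105, 0.0985]
tool_rot: [3.14, -0.001, 0.138]
force: [0.8, -4.8, 3.8]
grip_width: 0.0124
finger_force: 42.3
```

drive_tool(targets=[{"dx": 0.002,"dy": -0.052,"dz": 0,"yaw": 0.033,"fingers": 1},{"dx": 0.001,"dy": -0.052,"dz": 0,"yaw": 0.033,"fingers": 1},{"dx": 0.001,"dy": -0.052,"dz": 0,"yaw": 0.033,"fingers": 1},{"dx": 0.001,"dy": -0.052,"dz": 0,"yaw": 0.033,"fingers": 1},{"dx": 0.001,"dy": -0.052,"dz": 0,"yaw": 0.033,"fingers": 1},{"dx": 0.001,"dy": -0.052,"dz": 0,"yaw": 0.033,"fingers": 1}])

```text
clock: 39.5
position: [0.5046, -0.1793, 0.0983]
tool_rot: [3.141, -0.0, -0.174]
force: [-2.3, -3.7, 5.7]
grip_width: 0.0128
finger_force: 42.3
```

drive_tool(targets=[{"dx": 0.001,"dy": -0.035,"dz": 0,"yaw": 0.022,"fingers": 1},{"dx": 0.001,"dy": -0.035,"dz": 0,"yaw": 0.022,"fingers": 1}])

```text
clock: 39.7
position: [0.5059, -0.1724, 0.0983]
tool_rot: [3.141, 0.0, -0.242]
force: [-4.6, -2.9, 5.6]
grip_width: 0.0125
finger_force: 42.4
```

drive_tool(targets=[{"dx": 0.001,"dy": -0.035,"dz": 0,"yaw": 0.022,"fingers": 1},{"dx": 0.001,"dy": -0.035,"dz": 0,"yaw": 0.022,"fingers": 1}])

```text
clock: 39.9
position: [0.5077, -0.1657, 0.0982]
tool_rot: [3.141, 0.0, -0.311]
force: [-5.8, -2.9, 5.8]
grip_width: 0.0127
finger_force: 42.4
```

drive_tool(targets=[{"dx": 0.001,"dy": -0.035,"dz": 0,"yaw": 0.022,"fingers": 1}])

```text
clock: 40.0
position: [0.5088, -0.1624, 0.0982]
tool_rot: [3.141, 0.001, -0.346]
force: [-5.7, -2.6, 5.9]
grip_width: 0.0127
finger_force: 42.4
```

drive_tool(targets=[{"dx": 0.001,"dy": -0.035,"dz": 0,"yaw": 0.022,"fingers": 1}])

```text
clock: 40.1
position: [0.51, -0.1591, 0.0982]
tool_rot: [3.141, 0.001, -0.38]
force: [-6.9, -1.9, 7.1]
grip_width: 0.0123
finger_force: 42.4
```

drive_tool(targets=[{"dx": 0.001,"dy": -0.035,"dz": 0,"yaw": 0.022,"fingers": 1}])

```text
clock: 40.2
position: [0.5113, -0.1558, 0.0982]
tool_rot: [3.141, 0.001, -0.415]
force: [-7.7, -3.2, 6.7]
grip_width: 0.0128
finger_force: 42.5
```

drive_tool(targets=[{"dx": 0.001,"dy": -0.035,"dz": 0,"yaw": 0.022,"fingers": 1}])

```text
clock: 40.3
position: [0.5127, -0.1526, 0.0981]
tool_rot: [3.141, 0.001, -0.449]
force: [-6.6, -2.1, 8.0]
grip_width: 0.0123
finger_force: 42.5
```

drive_tool(targets=[{"dx": 0.001,"dy": -0.035,"dz": 0,"yaw": 0.022,"fingers": 1}])

```text
clock: 40.4
position: [0.5141, -0.1497, 0.0981]
tool_rot: [3.14, 0.001, -0.484]
force: [-9.0, -3.1, 8.6]
grip_width: 0.0125
finger_force: 42.6
```

Run:
```python
from h import *
w,s=snap('wrist','w20.png'); print(s['position'],s['tool_rot'],s['force'],s['moment'],s['qpos'])
g=cv2.cvtColor(w,cv2.COLOR_BGR2HSV); S=np.array([.6033,-.1964,.086]); print('sock px',wproj(s,S,False))
rd=(((g[...,0]<8)|(g[...,0]>172))&(g[...,1]>120)&(g[...,2]>60)).astype(np.uint8); n,l,st,c=cv2.connectedComponentsWithStats(rd)
for i in range(1,n):
    if st[i,4]>5:
        P=onz('wrist',*c[i],.086,s); print(c[i],st[i,4],P,np.hypot(*(P-S)[:2]),np.degrees(np.arctan2(*(P-S)[1::-1])))
```

```text
[ 0.5141 -0.1497  0.0981] [ 3.1404  0.0012 -0.4841] [-8.9643 -3.0572  8.635 ] [-0.6805  1.9234  0.3063] [-0.3732  0.7439  0.806   1.9716 -0.777   0.7693 -1.1582]
sock px [322.6785  58.1499]
[342.8941  36.3412] 85 [ 0.6063 -0.2062  0.086 ] 0.01027907147357758 -73.29624209776819
```

drive_tool(targets=[{"dx": 0.001,"dy": -0.035,"dz": 0,"yaw": 0.022,"fingers": 1}])

```text
clock: 40.55
position: [0.5157, -0.1467, 0.0982]
tool_rot: [3.14, 0.001, -0.518]
force: [-9.1, -1.4, 9.8]
grip_width: 0.0126
finger_force: 42.9
```

drive_tool(targets=[{"dx": 0.001,"dy": -0.035,"dz": 0,"yaw": 0.022,"fingers": 1},{"dx": 0,"dy": 0,"dz": 0,"yaw": 0,"fingers": 1}])

```text
clock: 40.75
position: [0.5175, -0.1431, 0.098]
tool_rot: [3.14, 0.002, -0.552]
force: [-10.7, -0.1, 10.7]
grip_width: 0.0123
finger_force: 43.0
```

Run:
```python
from h import *
w,s=snap('wrist','w21.png'); print(s['position'],s['tool_rot'],s['force'])
g=cv2.cvtColor(w,cv2.COLOR_BGR2HSV); S=np.array([.6033,-.1964,.086]); print('sock px',wproj(s,S,False))
rd=(((g[...,0]<8)|(g[...,0]>172))&(g[...,1]>120)&(g[...,2]>60)).astype(np.uint8); n,l,st,c=cv2.connectedComponentsWithStats(rd)
for i in range(1,n):
    if st[i,4]>5:
        P=onz('wrist',*c[i],.086,s); print(c[i],st[i,4],P,np.hypot(*(P-S)[:2]),np.degrees(np.arctan2(*(P-S)[1::-1])))
o=cv2.resize(w[0:140,230:420],(760,560),interpolation=cv2.INTER_CUBIC); cv2.imwrite('pics/z21.png',o)
```

```text
[ 0.5175 -0.1431  0.098 ] [ 3.1404  0.002  -0.5525] [-10.712   -0.0828  10.6625]
sock px [323.8782  57.2498]
[342.6628  33.814 ] 86 [ 0.6063 -0.2062  0.086 ] 0.010268821397902814 -73.050688017258
[  7.0807 293.3772] 570 [ 0.5959 -0.0241  0.086 ] 0.17242736996943708 92.47425318592263
```

View pics/z21.png

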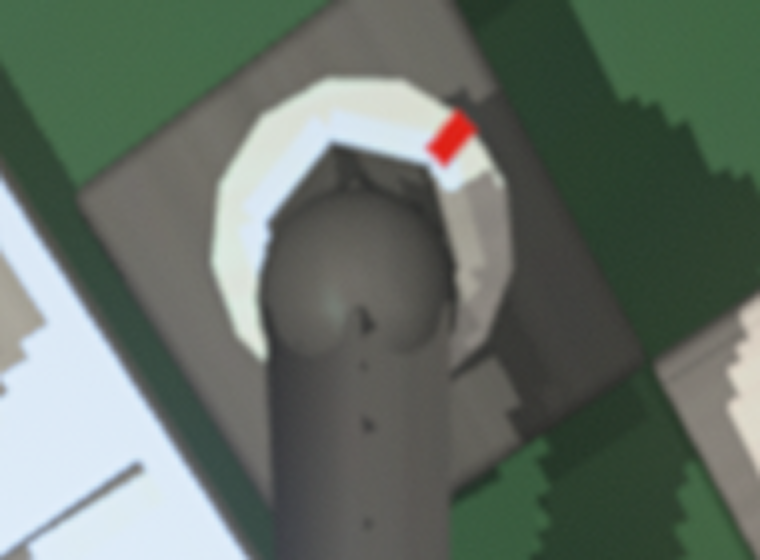

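The mark stopped moving at about 74° (1.30 rad) while the lever kept pushing, so the screw is home. Ease back, release, and regrip near the key's balance point.

drive_tool(targets=[{"dx": 0.001,"dy": 0.035,"dz": 0,"yaw": -0.022,"fingers": 1},{"dx": 0.001,"dy": 0.035,"dz": 0,"yaw": -0.022,"fingers": 1},{"dx": 0,"dy": 0,"dz": 0,"yaw": 0,"fingers": 0.5},{"dx": 0,"dy": 0,"dz": 0,"yaw": 0,"fingers": 0.5},{"dx": 0,"dy": 0,"dz": 0,"yaw": 0,"fingers": 0.5},{"dx": 0.2,"dy": 0,"dz": 0,"yaw": 0,"fingers": 0.5},{"dx": 0.2,"dy": 0,"dz": 0,"yaw": 0,"fingers": 0.5},{"dx": 0.15,"dy": 0,"dz": 0,"yaw": 0,"fingers": 0.5},{"dx": 0,"dy": 0,"dz": 0,"yaw": 0,"fingers": 0.5},{"dx": 0,"dy": 0,"dz": 0,"yaw": 0,"fingers": 1},{"dx": 0,"dy": 0,"dz": 0,"yaw": 0,"fingers": 1},{"dx": 0,"dy": 0,"dz": 0,"yaw": 0,"fingers": 1},{"dx": 0,"dy": 0,"dz": 0,"yaw": 0,"fingers": 1},{"dx": 0,"dy": 0,"dz": 0,"yaw": 0,"fingers": 1}], squeeze=60)

```text
clock: 42.2
position: [0.5633, -0.1749, 0.0984]
tool_rot: [3.141, 0.0, -0.483]
force: [-3.1, -1.2, 6.5]
grip_width: 0.013
finger_force: 56.0
```

Run:
```python
from h import *
w,s=snap('wrist','w22.png'); print(s['position'],s['tool_rot'],s['force'],s['grip_width'])
g=cv2.cvtColor(w,cv2.COLOR_BGR2HSV); S=np.array([.6033,-.1964,.086])
rd=(((g[...,0]<8)|(g[...,0]>172))&(g[...,1]>120)&(g[...,2]>60)).astype(np.uint8); n,l,st,c=cv2.connectedComponentsWithStats(rd)
for i in range(1,n):
    if st[i,4]>5:
        P=onz('wrist',*c[i],.086,s); print(c[i],st[i,4],P,np.degrees(np.arctan2(*(P-S)[1::-1])))
```

```text
[ 0.5633 -0.1749  0.0984] [ 3.1413  0.0001 -0.4827] [-3.1279 -1.248   6.453 ] 0.012953570599046237
[340.8793 187.6379] 58 [ 0.6062 -0.2057  0.086 ] -72.35308686767017
[ 11.8754 378.1188] 1035 [ 0.5968 -0.0197  0.086 ] 92.10728209305739
```

drive_tool(targets=[{"dx": 0,"dy": 0,"dz": -0.05,"yaw": 0,"fingers": 1},{"dx": 0,"dy": 0,"dz": -0.07,"yaw": 0,"fingers": 1},{"dx": 0,"dy": 0,"dz": -0.07,"yaw": 0,"fingers": 1},{"dx": 0,"dy": 0,"dz": -0.07,"yaw": 0,"fingers": 1},{"dx": 0,"dy": 0,"dz": -0.1,"yaw": 0,"fingers": 1},{"dx": 0,"dy": 0,"dz": -0.2,"yaw": 0,"fingers": 1},{"dx": 0,"dy": 0,"dz": -0.2,"yaw": 0,"fingers": 1},{"dx": 0,"dy": 0,"dz": 0,"yaw": 0,"fingers": 1}], squeeze=80)

```text
clock: 43.05
position: [0.5648, -0.1753, 0.1768]
tool_rot: [-3.14, -0.003, -0.483]
force: [0.5, 0.7, -2.4]
grip_width: 0.0118
finger_force: 82.9
```

drive_tool(targets=[{"dx": 0,"dy": 0,"dz": 0,"yaw": -0.09,"fingers": 1},{"dx": 0,"dy": 0,"dz": 0,"yaw": -0.09,"fingers": 1},{"dx": 0,"dy": 0,"dz": 0,"yaw": -0.09,"fingers": 1},{"dx": 0,"dy": 0,"dz": 0,"yaw": -0.09,"fingers": 1},{"dx": 0,"dy": 0,"dz": 0,"yaw": -0.09,"fingers": 1},{"dx": 0,"dy": 0,"dz": 0,"yaw": -0.09,"fingers": 1},{"dx": 0,"dy": 0,"dz": 0,"yaw": -0.09,"fingers": 1},{"dx": 0,"dy": 0,"dz": 0,"yaw": -0.09,"fingers": 1},{"dx": 0,"dy": 0,"dz": 0,"yaw": -0.09,"fingers": 1},{"dx": 0,"dy": 0,"dz": 0,"yaw": -0.09,"fingers": 1},{"dx": 0,"dy": 0,"dz": 0,"yaw": -0.09,"fingers": 1},{"dx": 0,"dy": 0,"dz": 0,"yaw": -0.09,"fingers": 1},{"dx": 0,"dy": 0,"dz": 0,"yaw": -0.09,"fingers": 1},{"dx": 0,"dy": 0,"dz": 0,"yaw": -0.09,"fingers": 1},{"dx": 0,"dy": 0,"dz": 0,"yaw": 0,"fingers": 1}])

```text
clock: 44.55
position: [0.5637, -0.1748, 0.1739]
tool_rot: [-3.141, -0.001, 1.499]
force: [-0.4, -0.4, -2.2]
grip_width: 0.0119
finger_force: 82.7
```

drive_tool(targets=[{"dx": 0.1,"dy": -0.27,"dz": 0,"yaw": 0,"fingers": 1},{"dx": 0.1,"dy": -0.27,"dz": 0,"yaw": 0,"fingers": 1},{"dx": 0.1,"dy": -0.27,"dz": 0,"yaw": 0,"fingers": 1},{"dx": 0.1,"dy": -0.27,"dz": 0,"yaw": 0,"fingers": 1},{"dx": 0,"dy": 0,"dz": 0,"yaw": 0,"fingers": 1},{"dx": 0,"dy": 0,"dz": 0.3,"yaw": 0,"fingers": 1},{"dx": 0,"dy": 0,"dz": 0.3,"yaw": 0,"fingers": 1},{"dx": 0,"dy": 0,"dz": 0,"yaw": 0,"fingers": 1}])

```text
clock: 45.35
position: [0.4577, -0.1266, 0.1116]
tool_rot: [-3.137, 0.0, 1.493]
force: [-0.2, -0.6, -1.5]
grip_width: 0.0118
finger_force: 82.6
```

Run:
```python
from h import *
w,s=snap('wrist','w23.png'); print(s['position'],s['tool_rot'],s['force'])
g=cv2.cvtColor(w,cv2.COLOR_BGR2HSV); b=cv2.inRange(g,(100,140,50),(130,255,255))
c=np.vstack([x for x in cv2.findContours(b,0,1)[0] if cv2.contourArea(x)>300]); hull=cv2.approxPolyDP(cv2.convexHull(c),5,True)[:,0]
Rm=R.from_euler('xyz',s['tool_rot']).as_matrix()
for p in hull: print(p,onz('wrist',*map(float,p),.03,s),(onz('wrist',*map(float,p),.03,s)-s['position'])@Rm)
k=((g[...,1]<60)&(g[...,2]<125)).astype(np.uint8)
for y in range(130,330,6): print(y,''.join('#' if v else '.' for v in k[y,280:370:2]))
for x in (.035,.04,.045,.05): print(x,wproj(s,(x+.008,0,.036)),wproj(s,(x+.008,0,-.019)))
```

```text
[ 0.4577 -0.1266  0.1116] [-3.1369  0.      1.493 ] [-0.1503 -0.5739 -1.5411]
[412 121] [ 0.5124 -0.0536  0.03  ] [0.077  0.0492 0.0814]
[396 362] [ 0.5008 -0.214   0.03  ] [-0.0837  0.0502  0.0814]
[242 364] [ 0.3931 -0.2077  0.03  ] [-0.0858 -0.0576  0.0819]
[230 358] [ 0.3855 -0.2022  0.03  ] [-0.0809 -0.0657  0.0819]
[204 123] [ 0.3953 -0.0457  0.03  ] [ 0.0759 -0.068   0.0819]
130 .............................................
136 .............................................
142 .............................................
148 .............................................
154 .............................................
160 .............................................
166 .............................................
172 .............................................
178 .....................#.......................
184 .............................................
190 .............................................
196 .............................................
202 .............................................
208 .............................................
214 ...........
[... 466 characters left out ...]
####..............
274 ...............################..............
280 ...............################..............
286 ...............################..............
292 ..............#################..............
298 .......######.#######################........
304 .......######.########################.......
310 .....########.##########################.....
316 .....########.#################.########.....
322 #############..###############..#############
328 ##.#########...###############..#############
0.035 [324.53   197.9506] [324.841  233.1997]
0.04 [324.5433 187.5865] [324.8636 219.0477]
0.045 [324.5568 177.0358] [324.8867 204.5356]
0.05 [324.5705 166.2933] [324.9104 189.6493]
```

drive_tool(targets=[{"dx": 0,"dy": 0,"dz": 0.2,"yaw": 0,"fingers": 1},{"dx": 0,"dy": 0,"dz": 0.2,"yaw": 0,"fingers": 1},{"dx": 0,"dy": 0,"dz": 0.1,"yaw": 0,"fingers": 1},{"dx": 0,"dy": 0,"dz": 0,"yaw": 0,"fingers": 1},{"dx": 0,"dy": 0,"dz": 0,"yaw": 0,"fingers": 1}], squeeze=30)

```text
clock: 45.9
position: [0.4598, -0.1272, 0.065]
tool_rot: [3.141, 0.0, 1.496]
force: [-0.2, -0.7, -1.3]
grip_width: 0.0118
finger_force: 82.8
```

drive_tool(targets=[{"dx": 0,"dy": 0,"dz": 0.04,"yaw": 0,"fingers": 1},{"dx": 0,"dy": 0,"dz": 0.04,"yaw": 0,"fingers": 1},{"dx": 0,"dy": 0,"dz": 0.04,"yaw": 0,"fingers": 1},{"dx": 0,"dy": 0,"dz": 0,"yaw": 0,"fingers": 1}])

```text
clock: 46.3
position: [0.459, -0.1269, 0.0516]
tool_rot: [-3.141, -0.0, 1.497]
force: [-0.3, -0.7, -1.8]
grip_width: 0.0117
finger_force: 82.8
```

drive_tool(targets=[{"dx": 0,"dy": 0,"dz": 0.04,"yaw": 0,"fingers": 1},{"dx": 0,"dy": 0,"dz": 0.04,"yaw": 0,"fingers": 1},{"dx": 0,"dy": 0,"dz": 0,"yaw": 0,"fingers": 1}])

```text
clock: 46.6
position: [0.4594, -0.1273, 0.0438]
tool_rot: [3.141, 0.0, 1.496]
force: [-0.6, -1.0, 4.6]
grip_width: 0.012
finger_force: 83.8
```

drive_tool(targets=[{"dx": 0,"dy": 0,"dz": 0.04,"yaw": 0,"fingers": 1},{"dx": 0,"dy": 0,"dz": 0,"yaw": 0,"fingers": 1}])

```text
clock: 46.8
position: [0.4597, -0.1288, 0.0406]
tool_rot: [3.14, 0.002, 1.495]
force: [-4.5, -10.7, 26.8]
grip_width: 0.0117
finger_force: 87.9
```

drive_tool(targets=[{"dx": 0,"dy": 0,"dz": 0.04,"yaw": 0,"fingers": 1},{"dx": 0,"dy": 0,"dz": 0,"yaw": 0,"fingers": 1}])

```text
clock: 47.0
position: [0.4602, -0.1304, 0.0372]
tool_rot: [3.138, 0.003, 1.493]
force: [-5.9, -19.9, 33.3]
grip_width: 0.012
finger_force: 92.0
```

drive_tool(targets=[{"dx": 0,"dy": 0,"dz": 0.04,"yaw": 0,"fingers": 1},{"dx": 0,"dy": 0,"dz": 0,"yaw": 0,"fingers": 1}])

```text
clock: 47.2
position: [0.4608, -0.1317, 0.0336]
tool_rot: [3.136, 0.005, 1.492]
force: [-3.5, -26.3, 38.8]
grip_width: 0.0118
finger_force: 96.3
```

drive_tool(targets=[{"dx": 0,"dy": 0,"dz": -0.05,"yaw": 0,"fingers": 1},{"dx": 0,"dy": 0,"dz": 0,"yaw": 0,"fingers": 0.75},{"dx": 0,"dy": 0,"dz": 0,"yaw": 0,"fingers": 0.7},{"dx": 0,"dy": 0,"dz": 0,"yaw": 0,"fingers": 0.7},{"dx": 0,"dy": 0,"dz": 0,"yaw": 0,"fingers": 0.65},{"dx": 0,"dy": 0,"dz": 0,"yaw": 0,"fingers": 0.65},{"dx": 0,"dy": 0,"dz": 0,"yaw": 0,"fingers": 0.65},{"dx": 0,"dy": 0,"dz": -0.1,"yaw": 0,"fingers": 0.6},{"dx": 0,"dy": 0,"dz": -0.1,"yaw": 0,"fingers": 0.6},{"dx": 0,"dy": 0,"dz": -0.2,"yaw": 0,"fingers": 0.6},{"dx": 0,"dy": 0,"dz": -0.3,"yaw": 0,"fingers": 0.6},{"dx": 0,"dy": 0,"dz": -0.4,"yaw": 0,"fingers": 0.6},{"dx": 0,"dy": 0,"dz": -0.4,"yaw": 0,"fingers": 0.5},{"dx": 0,"dy": 0,"dz": 0,"yaw": 0,"fingers": 0.5}])

```text
clock: 48.6
position: [0.4611, -0.1275, 0.1921]
tool_rot: [3.134, -0.0, 1.496]
force: [1.9, 0.3, -0.9]
grip_width: 0.0429
finger_force: 0.0
```

Run:
```python
from h import *
w,s=snap('wrist','w24.png'); c,_=snap('scene','s24.png'); print(s['position'],s['force'],s['grip_width'])
g=cv2.cvtColor(w,cv2.COLOR_BGR2HSV); b=cv2.inRange(g,(100,140,50),(130,255,255))
cn=np.vstack([x for x in cv2.findContours(b,0,1)[0] if cv2.contourArea(x)>300]); print('tray hull',cv2.approxPolyDP(cv2.convexHull(cn),5,True)[:,0].tolist())
k=((g[...,1]<70)&(g[...,2]<125)).astype(np.uint8)
for y in range(130,400,7): print(y,''.join('#' if k[y,x] else ('b' if b[y,x] else '.') for x in range(190,450,4)))
g=cv2.cvtColor(c,cv2.COLOR_BGR2HSV); b=cv2.inRange(g,(100,120,30),(130,255,255)); k=((g[...,1]<90)&(g[...,2]<80))
print('scene')
for y in range(215,290,3): print(y,''.join('#' if k[y,x] else ('b' if b[y,x] else '.') for x in range(205,325,2)))
```

```text
[ 0.4611 -0.1275  0.1921] [ 1.9308  0.2987 -0.9232] 0.04289016707915182
tray hull [[382, 118], [374, 329], [273, 330], [244, 311], [229, 119]]
130 ..........bb.bbbbbbbbbbbbbbbbbbbbbbbbbbbbbbbbbbbb....#...........
137 ..........bb.bbbbbbbbbbbbbbbbbbbbbbbbbbbbbbbbbbb.....#....#......
144 ...........b.bbbbbbbbbbbbbbbbbbb.bbbbbbbbbbbbbbb.....#....#......
151 ...........b.bbbbbbbbbbbbbbbbbb###bbbbbbbbbbbbbb.....#....#......
158 ...........b.bbbbbbbbbbbbbbbbbb###.bbbbbbbbbbbbb.....#...........
165 ...........b.bbbbbbbbbbbbbbbbb.###.bbbbbbbbbbbbb.....#...........
172 ...........b.bbbbbbbbbbbbbbbbb.###.bbbbbbbbbbbbb.....#.......#...
179 ...........bbbbbbbbbbbbbbbbbbb.####bbbbbbbbbbbbb.....##..........
186 ...........bb.bbbbbbbbbbbbbbbb#####bbbbbbbbbbbbb.....##..........
193 ............b.bbbbbbbbbbbbbbbbb####bbbbbbbbbbbbb.....##..........
200 ............b.bbbbbbbbbbbbbbbbb####bbbbbbbbbbbbb.....##..........
207 ............b.bbbbbbbbbbbbbbbbb####bbbbbbbbbbbbb.....##..........
214 ............b.bbbbbbbbbbbbbbbbb####bbbbbbbbbbbbb.....##..........
221 ............b.bbbbbbbbbbbbbbbbb####bbbbbbbb
[... 2703 characters left out ...]
bbbbbbbbbbbb.#####.bbbbbbbbbbbbbb##.............##
260 ..........bbbbbbbbb.#####.bbbbbbbbbbbbbb....................
263 ..........bbbbbbb.#####bbbbbbbbbbbb.........................
266 ..........#bbb.######bbbbbbbbb..............................
269 ...........bbb.###bbbbbbbbbbbb..............................
272 ...........#bbbbbbbbbbbbbbbbbb#.............................
275 ............bbbbbbbbbbbbb#######............................
278 ............#bbbbbbb#########..##...........................
281 .............bbbbbbb######.......#..........................
284 ..............bbbbb#######.......##.........................
287 .....................######.......#.........................
```

The key stands in the tray on both tips with the bend up, inside the walls. Retreat and run a final check.

drive_tool(targets=[{"dx": 0,"dy": 0,"dz": -0.4,"yaw": 0,"fingers": 0.5},{"dx": 0.4,"dy": 0,"dz": -0.2,"yaw": 0,"fingers": 0.5},{"dx": 0.4,"dy": 0,"dz": 0,"yaw": 0,"fingers": 0.5},{"dx": 0.4,"dy": 0,"dz": 0,"yaw": 0,"fingers": 0.5},{"dx": 0.4,"dy": 0,"dz": 0,"yaw": 0,"fingers": 0.5},{"dx": 0.4,"dy": 0,"dz": 0,"yaw": 0,"fingers": 0.5},{"dx": 0.4,"dy": 0,"dz": 0,"yaw": 0,"fingers": 0.5},{"dx": 0.4,"dy": 0,"dz": 0,"yaw": 0,"fingers": 0.5},{"dx": 0,"dy": 0,"dz": 0,"yaw": 0,"fingers": 0.5},{"dx": 0,"dy": 0,"dz": 0,"yaw": 0,"fingers": 0.5},{"dx": 0,"dy": 0,"dz": 0,"yaw": 0,"fingers": 0.5}])

```text
clock: 49.8
position: [0.4797, 0.1513, 0.2466]
tool_rot: [-3.141, 0.001, 1.496]
force: [-0.0, 0.3, -0.4]
grip_width: 0.0425
finger_force: 0.0
```

Run:
```python
from h import *
c,s=snap('scene','s25.png'); t,_=snap('top','t25.png'); print(s['position'],s['clock'])
a=cv2.imread('pics/s24.png'); b=cv2.imread('pics/s10.png'); A=cv2.imread('pics/top0.png')
d=lambda x,y,r:np.abs(x[r[1]:r[3],r[0]:r[2]].astype(int)-y[r[1]:r[3],r[0]:r[2]]).max(2)
print('key s24/s25 diff',(d(a,c,(205,225,320,290))>40).sum(),'feet/tray s10/s25',(d(b,c,(265,255,345,325))>40).sum(),'pointer',(d(b,c,(300,300,345,345))>40).sum(),'jar',(d(b,c,(110,320,165,375))>40).sum())
h=cv2.cvtColor(t,cv2.COLOR_BGR2HSV); m=cv2.inRange(h,(15,60,90),(35,175,255)); m[:165]=0;m[250:]=0;m[:,:310]=0;m[:,:]=m;m[:,420:]=0
n,l,st,cc=cv2.connectedComponentsWithStats(m)
for i in range(1,n):
    if st[i,4]>100: print('foot',cc[i],st[i,4],onz('top',*cc[i],.085))
b=cv2.inRange(h,(100,140,50),(130,255,255)); k=(h[...,1]<100)&(h[...,2]<90)
for y in range(242,305,3): print(y,''.join('#' if k[y,x] else ('b' if b[y,x] else '.') for x in range(318,412,2)))
```

```text
[0.4797 0.1513 0.2466] 49.8
key s24/s25 diff 2536 feet/tray s10/s25 790 pointer 54 jar 0
foot [358.2047 189.0326] 337 [ 0.6411 -0.1306  0.085 ]
foot [334.3067 189.862 ] 326 [ 0.6398 -0.0742  0.085 ]
foot [334.8625 225.0969] 320 [ 0.5562 -0.0742  0.085 ]
242 ...............................................
245 ...............................................
248 .....bbbbbbbbbbbbbbbb..........................
251 .....bbbbbbbbbbbbbbbbbbbbbbbbbbbbbbbbbbbbb.....
254 .....bbbbbbbbbbbbbbbbbbbbbbbbbbbbbbbbbbbbbb....
257 .....bbbbbbbbbbbbbbbbbbbbbbbbbbbbbbbbbbbbbb....
260 ....bbbbbbbbbbbbbbbbbbbbbbbbbbbbbbbbbbbbbb.....
263 ....bbbbbbbbbbbbbbbbbbbbbbbbbbbbbbbbbbbbbb.....
266 ....bbbb.########################...bbbbbb.....
269 ...#bbbbbbbbbbbbbb...##################bbb.....
272 ...#bbbbbbbbbbbbbbbbbbbbbbbbbbbbbbbbbbbbbb.....
275 ...#bbbbbbbbbbbbbbbbbbbbbbbbbbbbbbbbbbbbbb.....
278 ...#bbbbbbbbbbbbbbbbbbbbbbbbbbbbbbbbbbbbbb.....
281 ....bbbbbbbbbbbbbbbbbbbbbbbbbbbbbbbbbbbbbb.....
284 ....bbbbbbbbbbbbbbbbbbbbbbbbbbbbbbbbbbbbbb.....
287 ...bbbbbbbbbbbbbbbbbbbbbbbbbbbbbbbbbbbbbbb.....
290 ...bbbbbbbbbbbbbbbbbbbbbbbbbbbbbbbbbbbbbbb.....
293 ....bbbbbbbbbbbbbbbbbbbbbbbbbbbbbbbbbbbbbb.....
296 ............#########.#....bbbbbbbbbbbbbbb.....
299 .....................................#.........
302 ...............................................
```

Run:
```python
from h import *
t,_=snap('top','t26.png')
for f in ('t10','t25','t26'):
    h=cv2.cvtColor(cv2.imread(f'pics/{f}.png'),cv2.COLOR_BGR2HSV)
    for nm,lo,hi,r in (('feet',(15,60,90),(35,175,255),(310,165,420,245)),('yel',(22,150,60),(36,255,255),(335,155,355,185)),('cap',(0,180,80),(8,255,255),(300,195,325,220))):
        m=np.zeros(h.shape[:2],np.uint8); m[r[1]:r[3],r[0]:r[2]]=cv2.inRange(h,lo,hi)[r[1]:r[3],r[0]:r[2]]
        n,l,st,c=cv2.connectedComponentsWithStats(m); print(f,nm,[(c[i].round(1).tolist(),int(st[i,4])) for i in range(1,n) if st[i,4]>12])
    k=((h[...,1]<100)&(h[...,2]<90))[255:285,328:404]; ys,xs=np.nonzero(k); print('key',xs.mean(),ys.mean(),len(xs))
```

```text
t10 feet [([323.8, 165.2], 44), ([359.5, 189.0], 334), ([335.3, 189.8], 333), ([336.2, 225.1], 323)]
t10 yel [([345.0, 169.4], 47)]
t10 cap [([313.4, 206.3], 63)]
key 71.13392857142857 16.857142857142858 224
t25 feet [([323.8, 165.2], 44), ([358.2, 189.0], 337), ([334.3, 189.9], 326), ([334.9, 225.1], 320)]
t25 yel [([344.5, 169.1], 43)]
t25 cap [([312.2, 206.3], 66)]
key 37.55598455598456 12.223938223938225 259
t26 feet [([323.8, 165.2], 44), ([358.3, 189.1], 339), ([334.3, 189.9], 325), ([334.9, 225.0], 321)]
t26 yel [([344.5, 169.1], 43)]
t26 cap [([312.2, 206.3], 65)]
key 37.58039215686274 12.235294117647058 255
```

```bash
python3 -c "
from h import *
print(workorder.job_done())"
```

```text
the job is handed in; nothing more can be done
None
```

I handed the job in, with no verdict returned. My last camera checks showed the three feet upright in their pockets, the carriage at the detent (about 0.158–0.160 m by pixel measurement), the screw turned to its stop (about 1.3 rad), the key at rest inside the blue tray, and the jar unmoved; I did not re-check the wax tin.

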